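# Right the rocking wafer form

## Task

On the worktop one of the two half-round wooden wafer forms lies on its rounded back and rocks at the slightest touch. Still it, turn it over and stand it flat side down on the chopping board beside the other form, ends level and parallel with it and about 3 cm of clear board between the two; lower it onto its flat under control, do not let it topple or drop over onto it. Do not shift the other form, the mugs or the lemon.

Things in the scene. Friction and masses are not known exactly. Their poses are not given: they have to be found in the camera images.
- form: the form to turn over: solid half-round block of pale wood (half a cylinder), 84 mm wide across the flat, 62 mm long, 42 mm from flat to crown, 0.10 to 0.18 kg. Origin: centre of the flat; x: along the half-cylinder's axis; y: across the flat; z: from the flat to the crown. Starts on its rounded back (z down, origin 42 mm up), x away from the robot's base within 35 deg.
- form_core (a point): the form's centre of mass, on its z axis 18 mm from the flat: the middle of the 62 mm between the two flat, parallel, half-disc end faces, by which it can be pinched from above or tilted about its axis. Pinched lightly it swivels between the pads. Let go with its flat upright it rolls back; it falls onto its flat only past about 115 deg of turning. The worktop within 25 mm of it is clear.
- twin: the other form, same shape and size (84 x 62 x 42 mm), loose, standing flat side down on the chopping board towards its right-hand end. Origin: centre of the flat (underside); x: along the half-cylinder's axis, within 12 deg of the board's short side; y: across it, towards the free part of the board; z: up to the crown.
- board: wooden chopping board lying fixed on the worktop, 240 x 340 x 22 mm (x, y, z). Origin: centre of its underside; its top is at z = +22 mm; y: along its long side, roughly to the robot's left.
- mug_a: mug with dark stripes, 86 mm across, 90 mm high, behind the forms. Origin: underside, mid of its extent with handle.
- mug_b: mug with a small pattern, 88 mm across, 99 mm high, behind the forms. Origin: underside, mid of its extent with handle.
- lemon: lemon, 78 x 55 x 56 mm, lying between the form and the board. Origin: under its centre.

How it is judged:
By the outcome, as a careful person would: the job done as asked, in the order asked, and still so for the second after the job is handed in, with the robot touching nothing.
It also fails if it takes over 70 s, if anything falls off the work surface, if the arm or the gripper's body presses on something with over 40 N, if the wrist force passes 120 N, or if a joint passes its speed limit or range.

## Robot

A 6-joint arm with a two-finger parallel gripper is mounted at the origin on a cart in front of the work surface, level with it; the furniture and walls round the work are solid. World frame = base frame: x ahead of the robot, y to its left, z up, the work surface at z = 0. Lengths are in m, angles in rad, forces in N, time in s.
With the tool pointing down it reaches from about 0.35 to 0.85 m from the base axis. Payload 8.1 kg.
Tool frame: the origin (TCP) lies on the centre line of the jaws, within the pads' length; the fingertips stand 17 mm ahead of it and the grasp point (between the pads) lies 2 mm behind it; z points along the fingers, y is the line along which they close (so a half turn about z gives the same grasp; the last joint's range is limited). The gripper opens to 93 mm and grips with 3 to 60 N. Pads are 15 mm wide; open, the fingers measure 128 mm over their backs; the gripper's body (75 mm by 188 mm) begins 65 mm behind the grasp point.
Start: joints at [-1.346, 0.13, 1.488, -0, 1.523, -0.085], TCP at [0.183, -0.571, 0.236] pointing down, gripper open.
Joint ranges: [-2.96, 2.96], [-0.89, 2.26], [0.02, 2.5], [-1.34, 4.48], [0, 2.73], [-2.66, 2.66]. Speed limits (rad/s): [2.39, 2.39, 2.79, 3.14, 3.14, 3.14].

## Interface

Orientations are given as a rotation vector (axis times angle).
In Python, from plant import status, eyes, robot gives the robot as it stands. The module is installed in compiled form; this text tells all that it offers.
- The arm moves only by the tool servo_tool, never from a script. Its argument "plan" is text: rows parted by semicolons, each of 4 numbers parted by spaces: the shift along the tool's x, y, z in m, then the turn about the tool's z in degrees. A call has 1 to 12 rows; each row is the pose to reach, as a shift and turn from the pose commanded when the call began, along the tool's axes at that moment; what a row does not reach only later rows make up. A row lasts 1/12 s, in which the tool goes at most 41.7 mm and 7.16 degrees, less where a joint would pass 70% of its speed; a pose out of reach is approached as far as the arm can. A call with a gripper value outside its range is refused whole. "grip" is the closure, from -1 (fully open) to 1 (shut), set as the call begins (left out, the last holds). The fingers move at their own pace and stop on an object; "grip_force" is the grip in N (left out, the last holds). Time passes only in rows, so rows that repeat a pose let the fingers close. It gives the time, the measured TCP pose, the force, the opening and the grip force at its end, in the units of the state.
- status.read_state(): the state, without advancing time (a new reading comes with each control period).
- eyes.read_camera(name): name is "scene" or "top"; returns a dict with "image" (420x560x3 uint8, blue, green, red), "fovy" (degrees; the focal length in pixels is half the picture's height over the tangent of half this angle, whatever the lens; pixels are square), "cx", "cy" (the principal point, pixels), "k1" (the pictures are not rectified: a ray, as slopes to the right and down, at radius r is drawn at 1 + k1 r^2 times it, then the intrinsics apply), "world_from_camera" (4x4, takes a point from camera to world coordinates). Camera axes: x right, y down, z forward; pixel columns grow to the right and rows downward; lengths in m; the calibration is good to about 2 mm. A picture is of the moment at which its call begins. There is no depth.
- robot.close_job(): hands the job in; it is judged then, once.
The state is a dict: "t": time; "q": joint angles; "dq": joint speeds; "joint_torque": joint torques, N m; "tool_pos": TCP position; "orientation": TCP orientation; "force": force on the tool from outside, world axes, zero at the start; "wrist_torque": the same for the moment, N m; "opening": finger opening in m; "gripper_force": force on a finger pad.
Only numpy, scipy, OpenCV 4.12 (cv2) and the standard library are available. Lean on these libraries where they do the work, as an engineer would, in place of code of your own. Each camera call takes 0.05 s, during which the arm holds its last target. There are 200 camera calls.

## Working session

There is one attempt and no reset: what is moved stays moved. The work goes in short steps, Python scripts to look and compute and a tool call to move; the robot and the scene stay as the last step left them, time stands still between calls to the robot, and variables do not carry over. Pictures are saved under pics/ and viewed, at most 10 in all, crops included, and the job is handed in when it is done.

Besides the shell and the picture viewer there is one more tool, called after "Call:" by a JSON object that holds its "name" and its "arguments", one argument or row to a line. servo_tool: Moves the arm, as the interface text tells. Its arguments: {"type":"object","properties":{"plan":{"type":"string"},"grip":{"type":"number"},"grip_force":{"type":"number"}},"required":["plan"]}

```bash
mkdir -p pics
python3 - <<'E'
from plant import status, eyes
import cv2
for n in("scene","top"):
    c=eyes.read_camera(n); cv2.imwrite(f"pics/{n}0.png",c["image"])
    print(n,c["fovy"],c["cx"],c["cy"],c["k1"],c["world_from_camera"].round(4).tolist())
s=status.read_state();print({k:s[k] for k in("t","q","tool_pos","orientation","force","opening","gripper_force")})
E
```

```text
scene 48.998997893610955 278.8428159148851 208.84957436509686 -0.01750731375879929 [[-0.9042, -0.2667, 0.3336, 0.2306], [-0.427, 0.5437, -0.7226, 0.7508], [0.0113, -0.7958, -0.6055, 0.7072], [0.0, 0.0, 0.0, 1.0]]
top 52.14691129926812 278.88045153245724 206.31575197472924 -0.0356276832194211 [[-0.0209, -0.9828, 0.1835, 0.3911], [-0.9996, 0.0166, -0.0248, -0.0134], [0.0214, -0.184, -0.9827, 1.1443], [0.0, 0.0, 0.0, 1.0]]
{'t': 0.1, 'q': array([-1.34638233e+00,  1.31049860e-01,  1.48917854e+00, -2.05422407e-05,
        1.52298453e+00, -8.54044292e-02]), 'tool_pos': array([ 0.18283546, -0.57095802,  0.23470921]), 'orientation': array([-3.10237794e+00, -4.84469970e-01,  2.08800128e-04]), 'force': array([ 0.2277585 , -0.69035323,  0.61782559]), 'opening': 0.09298355436540935, 'gripper_force': 0.0}
```

View pics/scene0.png

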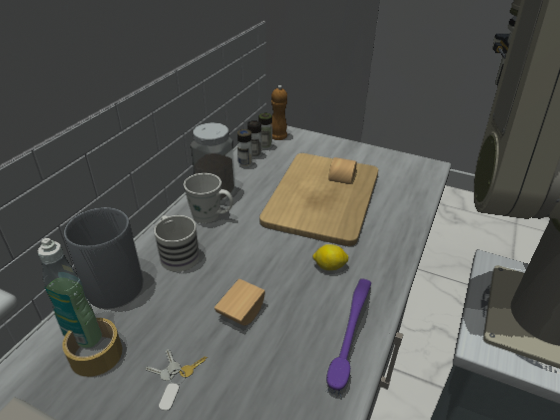

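View pics/top0.png

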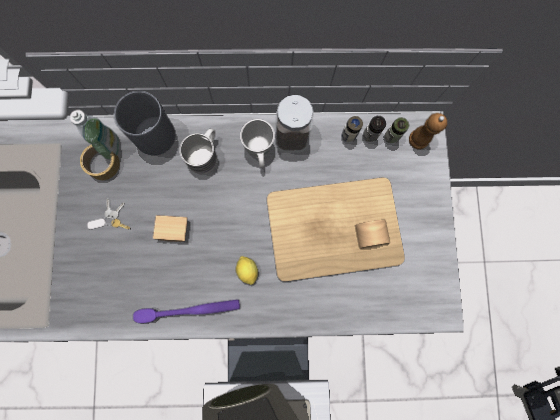

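The scene view shows the form at about (241,303), the twin at (343,171) on the board and the lemon at (331,257). In the top view the form is at about (171,228), the twin at (373,233) and the lemon at (247,270), with the mugs behind. Next I'll zoom in on both forms for model fitting.

```bash
cat > h.py <<'E'
import numpy as np, cv2
from plant import eyes,status
from scipy.spatial.transform import Rotation as Ro
def cam(n):
    c=eyes.read_camera(n); c["f"]=210/np.tan(np.radians(c["fovy"])/2); return c
def proj(c,P):
    T=np.linalg.inv(c["world_from_camera"]); p=np.asarray(P)@T[:3,:3].T+T[:3,3]
    s=p[:,:2]/p[:,2:]; s=s*(1+c["k1"]*(s**2).sum(1,keepdims=True))
    return s*c["f"]+[c["cx"],c["cy"]]
def unproj(c,uv,z):
    d=(np.asarray(uv,float).reshape(-1,2)-[c["cx"],c["cy"]])/c["f"]; s=d.copy()
    for _ in range(9): s=d/(1+c["k1"]*(s**2).sum(1,keepdims=True))
    W=c["world_from_camera"]; r=np.c_[s,np.ones(len(s))]@W[:3,:3].T; o=W[:3,3]
    return o+r*((z-o[2])/r[:,2])[:,None]
A=np.linspace(0,np.pi,25)
BODY=np.array([[sx*.031,.042*np.cos(a),.042*np.sin(a)] for sx in(-1,1) for a in A])
def pose(p,yaw,roll):  # roll 0: flat down, pi: on back
    return BODY@(Ro.from_euler('z',yaw)*Ro.from_euler('x',roll)).as_matrix().T+p
def woodmask(c,box):   # saturated pixels inside box (x0,y0,x1,y1)
    h=cv2.cvtColor(c["image"],cv2.COLOR_BGR2HSV); m=np.zeros(h.shape[:2],np.uint8)
    x0,y0,x1,y1=box; m[y0:y1,x0:x1]=((h[...,1]>70)&(h[...,2]>50))[y0:y1,x0:x1]
    k,l,st,_=cv2.connectedComponentsWithStats(m); return (l==1+st[1:,4].argmax()).astype(np.uint8)
def state():
    s=status.read_state(); R=Ro.from_rotvec(s["orientation"]).as_matrix()
    print("t",s["t"],"pos",s["tool_pos"].round(4),"F",s["force"].round(2),"op",round(s["opening"],4),"gf",round(float(s["gripper_force"]),1),"toolx yaw",np.degrees(np.arctan2(R[1,0],R[0,0])).round(2),"q",s["q"].round(2)); return s,R
E
python3 - <<'E'
from h import *
t,s=cam("top"),cam("scene"); V=[]
for c,b in((t,(140,205,205,254)),(t,(340,200,405,249)),(s,(208,275,273,324)),(s,(312,145,377,194))):
    im=c["image"][b[1]:b[3],b[0]:b[2]]; V.append(cv2.resize(im,(390,294),interpolation=cv2.INTER_CUBIC))
cv2.imwrite("pics/m.png",np.vstack([np.hstack(V[:2]),np.hstack(V[2:])]))
for c,b in((t,(140,205,205,254)),(s,(208,275,273,324))):
    m=woodmask(c,b); print(m.sum(),cv2.minAreaRect(cv2.findNonZero(m)))
h=cv2.cvtColor(t["image"],cv2.COLOR_BGR2HSV);print(h[215:250:3,354:394:4].tolist()[0:4])
state()
E
```

```text
751 ((169.7264862060547, 228.0558624267578), (32.13583755493164, 24.389490127563477), 4.398705005645752)
1431 ((240.50003051757812, 300.5), (40.696434020996094, 40.696434020996094), 26.56505012512207)
[[[18, 81, 226], [17, 88, 219], [17, 88, 212], [17, 87, 203], [17, 87, 208], [17, 85, 218], [17, 88, 215], [17, 90, 213], [18, 87, 218], [18, 83, 222]], [[18, 82, 223], [17, 86, 222], [17, 86, 213], [16, 87, 209], [17, 88, 215], [17, 83, 222], [17, 87, 220], [17, 87, 206], [17, 88, 218], [18, 83, 221]], [[17, 86, 214], [17, 87, 214], [18, 84, 221], [17, 92, 217], [16, 88, 220], [17, 88, 229], [15, 95, 218], [15, 92, 188], [16, 87, 210], [17, 86, 217]], [[16, 86, 217], [15, 91, 166], [15, 95, 191], [15, 93, 208], [16, 92, 224], [17, 89, 226], [15, 92, 222], [15, 93, 216], [16, 91, 166], [18, 82, 225]]]
t 0.2 pos [ 0.1829 -0.5711  0.235 ] F [-0.14  0.08 -0.75] op 0.0932 gf 0.0 toolx yaw 17.75 q [-1.35  0.13  1.49  0.    1.52 -0.09]
```

View pics/m.png

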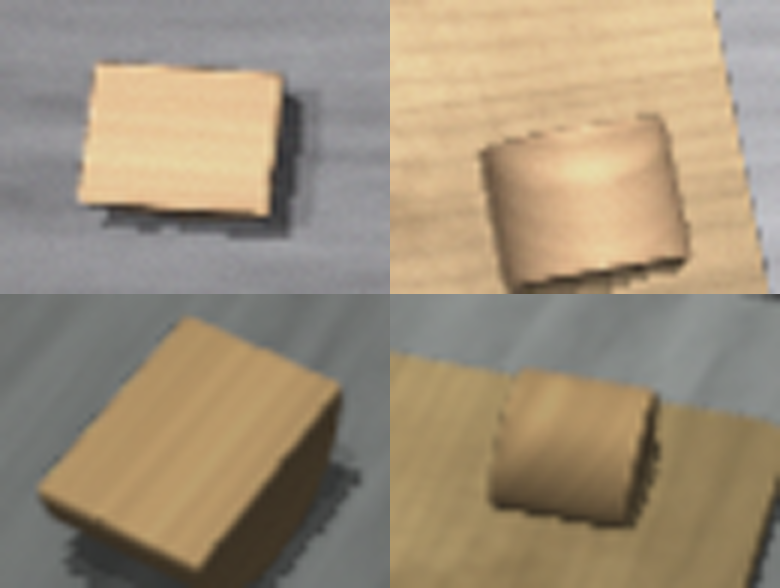

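The mosaic shows both forms clearly. The form's flat corners at 6x scale are, top view, (97,64), (284,74), (267,215) and (79,205). In the scene view they are (190,317), (342,387), (200,571) and (38,490). The twin's lit surface is also bounded in both views, so I'll fit both poses.

```bash
cat > fit.py <<'E'
from h import *
from scipy.optimize import least_squares
t,s=cam("top"),cam("scene")
full=lambda P,o:(np.array(P,float)+.5)/6-.5+np.array(o)
a=full([(97,64),(284,74),(267,215),(79,205)],(140,205)); b=full([(190,23),(342,93),(200,277),(38,196)],(208,275))
ua,ub=unproj(t,a,.042),unproj(s,b,.042); print("top",ua.round(4).tolist(),ua.mean(0)); print("scene",ub.round(4).tolist(),ub.mean(0))
# top TL=(x+,y+) TR=(x+,y-) BR=(x-,y-) BL=(x-,y+); scene: top corner=(x+,y-), right=(x-,y-), bottom=(x-,y+), left=(x+,y+)
L=np.array([(.031,.042,0),(.031,-.042,0),(-.031,-.042,0),(-.031,.042,0)])
def rf(v,only=None):
    R=(Ro.from_euler('z',v[2])*Ro.from_euler('x',v[3])).as_matrix(); P=L@R.T+[v[0],v[1],.042]
    r=[proj(t,P)-a,proj(s,P[[1,2,3,0]])-b]; return np.ravel(r)
f=least_squares(rf,[*ua.mean(0)[:2],0,0]); print("form x y",f.x[:2].round(4),"yaw,tilt deg",np.degrees(f.x[2:]).round(2),"rms",np.sqrt(np.mean(f.fun**2)))
C=[]
def add(c,kind,pts,off,o): C.append((c,kind,full(np.array(pts)-off,o)))
T=(390,0);S=(390,294);ot=(340,200);os=(312,145)
add(t,"base",[(485,165),(497,220),(506,275)],T,ot);add(t,"arc+",[(500,145),(570,135),(640,119)],T,ot)
add(t,"arc-",[(530,284),(600,275),(670,262)],T,ot);add(t,"hull",[(668,150),(680,210)],T,ot)
add(s,"base",[(510,508),(600,520)],S,os);add(s,"arc+",[(495,470),(507,410)],S,os)
add(s,"arc-",[(652,415),(638,485)],S,os);add(s,"hull",[(560,376),(620,385)],S,os)
def rt(v):
    P=pose([v[0],v[1],.022],v[2],0); r=[]
    for c,k,p in C:
        Q=proj(c,P).astype(np.float32); cl=False
        if k=="arc+":Q=Q[25:]
        elif k=="arc-":Q=Q[:25]
        elif k=="base":Q=Q[[0,25]]
        else: Q=cv2.convexHull(Q);cl=True
        Q=Q.reshape(-1,2)
        for q in p:
            best=9e9
            for i in range(len(Q)-(not cl)):
                A_,B_=Q[i],Q[(i+1)%len(Q)]; d=B_-A_; w=q-A_; l=np.hypot(*d)
                u=w@d/l/l; cr=(d[0]*w[1]-d[1]*w[0])/l
                if -.3<u<1.3 and abs(cr)<abs(best): best=cr
            r.append(best if abs(best)<50 else 50)
    return np.array(r)
g=unproj(t,full([(585-390,200)],ot),.05)[0]
f=least_squares(rt,[g[0],g[1],np.radians(8)],diff_step=1e-4,loss="soft_l1"); print("twin",f.x[:2].round(4),np.degrees(f.x[2]).round(2),rt(f.x).round(2))
bt=unproj(t,[(268,192),(388,178),(404,263),(277,280)],.022); print("board",bt.round(3).tolist())
print("lemon",unproj(t,[(247,270)],.028).round(3), "mugs",unproj(t,[(200,152),(258,137)],.09).round(3).tolist())
E
python3 fit.py
```

```text
top [[0.5788, 0.2788, 0.042], [0.573, 0.1979, 0.042], [0.512, 0.2041, 0.042], [0.5177, 0.2847, 0.042]] [0.5453557 0.2413802 0.042    ]
scene [[0.5702, 0.1981, 0.042], [0.511, 0.2039, 0.042], [0.516, 0.289, 0.042], [0.5765, 0.2833, 0.042]] [0.54343051 0.24356836 0.042     ]
form x y [0.5444 0.2425] yaw,tilt deg [-5.07 -2.56] rms 0.5472197295240221
twin [ 0.5202 -0.2875] 9.11 [ 0.67  0.71  0.26 -0.82  0.41 -0.34 -1.09 -0.08 -0.17  0.81  1.07  0.25
  0.74  0.21  0.26  0.67  0.72  0.61  0.55]
board [[0.64, -0.013, 0.022], [0.674, -0.34, 0.022], [0.444, -0.367, 0.022], [0.407, -0.033, 0.022]]
lemon [[0.434 0.044 0.028]] mugs [[0.733, 0.159, 0.09], [0.771, 0.01, 0.09]]
```

Call:
{"name": "servo_tool", "arguments": {
  "plan": "0.592 -0.665 0 -67;0.592 -0.665 0 -67;0.592 -0.665 0 -67;0.592 -0.665 0 -67;0.592 -0.665 0 -67;0.592 -0.665 0 -67;0.592 -0.665 0 -67;0.592 -0.665 0 -67;0.592 -0.665 0 -67;0.592 -0.665 0 -67;0.592 -0.665 0 -67;0.592 -0.665 0 -67",
  "grip": -1,
  "grip_force": 5
}}

```text
t: 1.3
tool_pos: [0.3861, -0.1125, 0.236]
orientation: [2.32, 2.117, 0.001]
force: [-0.0, -0.9, -1.0]
opening: 0.0928
gripper_force: 0.0
```

```bash
cat >> h.py <<'E'
def togo(x,y,z,yaw):   # tool-axes shift and turn to a world TCP goal, tool x at yaw deg
    s,R=state(); d=R.T@(np.array([x,y,z])-s["tool_pos"]); w=np.degrees(np.arctan2(R[1,0],R[0,0]))
    print("togo",d.round(4),"turn",round(-((yaw-w+180)%360-180),2))
E
python3 -c "
from h import *
togo(.544,.2425,.15,85)"
```

```text
t 1.3 pos [ 0.3861 -0.1125  0.236 ] F [-0.03 -0.89 -0.95] op 0.0928 gf 0.0 toolx yaw 84.75 q [-0.41 -0.44  2.    0.    1.58 -0.32]
togo [0.368  0.1247 0.086 ] turn -0.25
```

Call:
{"name": "servo_tool", "arguments": {
  "plan": "0.368 0.125 0 0;0.368 0.125 0 0;0.368 0.125 0 0;0.368 0.125 0 0;0.368 0.125 0 0;0.368 0.125 0 0;0.368 0.125 0 0;0.368 0.125 0 0;0.368 0.125 0.06 0;0.368 0.125 0.086 0;0.368 0.125 0.086 0;0.368 0.125 0.086 0"
}}

```text
t: 2.3
tool_pos: [0.5406, 0.2413, 0.1433]
orientation: [-2.316, -2.117, 0.013]
force: [-0.1, -0.6, -1.2]
opening: 0.0928
gripper_force: 0.0
```

```bash
python3 -c "
from h import *
togo(.544,.2425,.019,85)
c=cam('top'); cv2.imwrite('pics/c1.png',cv2.resize(c['image'][190:270,120:220],(800,600)[:2] if 0 else (750,600),interpolation=cv2.INTER_CUBIC))"
```

```text
t 2.3 pos [0.5406 0.2413 0.1433] F [-0.08 -0.59 -1.21] op 0.0928 gf 0.0 toolx yaw 84.87 q [0.33 0.18 1.61 0.   1.37 0.42]
togo [0.0019 0.0043 0.1243] turn -0.13
```

Call:
{"name": "servo_tool", "arguments": {
  "plan": "0.001 0.002 0.04 0;0.001 0.002 0.075 0;0.001 0.002 0.075 0;0.001 0.002 0.075 0;0.001 0.002 0.075 0"
}}

```text
t: 2.77
tool_pos: [0.5476, 0.2414, 0.078]
orientation: [2.321, 2.116, 0.005]
force: [-0.1, -0.3, 0.8]
opening: 0.0928
gripper_force: 0.0
```

```bash
python3 -c "
from h import *
togo(.544,.2425,.019,85)"
```

```text
t 2.7667 pos [0.5476 0.2414 0.078 ] F [-0.07 -0.26  0.77] op 0.0928 gf 0.0 toolx yaw 84.71 q [ 0.33  0.25  1.65 -0.    1.24  0.42]
togo [ 0.0007 -0.0039  0.059 ] turn -0.29
```

Call:
{"name": "servo_tool", "arguments": {
  "plan": "0.001 -0.003 0.02 0;0.001 -0.003 0.04 0;0.001 -0.003 0.055 0;0.001 -0.003 0.055 0;0.001 -0.003 0.055 0;0.001 -0.003 0.055 0"
}}

```text
t: 3.27
tool_pos: [0.5452, 0.2433, 0.0228]
orientation: [2.32, 2.116, 0.006]
force: [0.1, 1.3, 0.6]
opening: 0.0927
gripper_force: 0.0
```

```bash
python3 -c "
from h import *
togo(.544,.2425,.019,85)
c=cam('scene'); cv2.imwrite('pics/c2.png',cv2.resize(c['image'][250:350,175:308],(798,600),interpolation=cv2.INTER_CUBIC))"
```

```text
t 3.2667 pos [0.5452 0.2433 0.0228] F [0.06 1.35 0.58] op 0.0927 gf 0.0 toolx yaw 84.74 q [0.33 0.32 1.68 0.   1.14 0.43]
togo [-0.0009 -0.0011  0.0038] turn -0.26
```

View pics/c2.png

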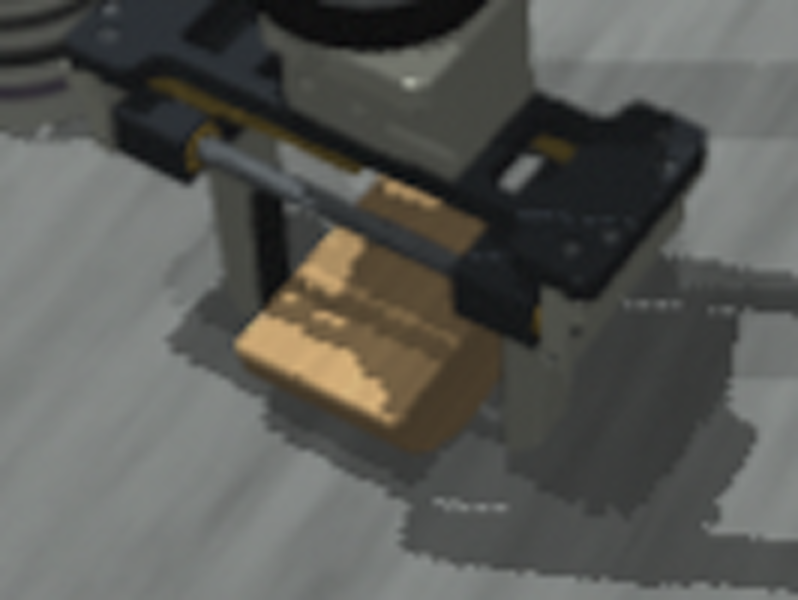

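The crop shows the fingers straddling the form's two end faces, at about (270,230) and (520,390), centred across the flat. Next I'll lower 3 mm and pinch lightly.

Call:
{"name": "servo_tool", "arguments": {
  "plan": "0 -0.001 0.003 0;0 -0.001 0.003 0;0 -0.001 0.003 0"
}}

```text
t: 3.57
tool_pos: [0.5424, 0.243, 0.0174]
orientation: [2.321, 2.117, 0.001]
force: [-0.5, 0.2, 1.9]
opening: 0.0927
gripper_force: 1.3
```

Call:
{"name": "servo_tool", "arguments": {
  "plan": "0 0 0 0;0 0 0 0;0 0 0 0;0 0 0 0;0 0 0 0;0 0 0 0;0 0 0 0;0 0 0 0;0 0 0 0;0 0 0 0;0 0 0 0;0 0 0 0",
  "grip": 1,
  "grip_force": 5
}}

```text
t: 4.57
tool_pos: [0.5424, 0.2431, 0.0173]
orientation: [2.321, 2.117, 0.001]
force: [-1.4, 0.2, 5.0]
opening: 0.0623
gripper_force: 6.8
```

```bash
python3 -c "
from h import *
togo(.544,.2425,.019,85)"
```

```text
t 4.5667 pos [0.5424 0.2431 0.0173] F [-1.41  0.18  5.05] op 0.0623 gf 6.8 toolx yaw 84.75 q [0.33 0.32 1.69 0.   1.13 0.43]
togo [-0.0004  0.0016 -0.0017] turn -0.25
```

Call:
{"name": "servo_tool", "arguments": {
  "plan": "-0.0017 0 -0.0001 0;-0.0034 0 -0.0003 0;-0.0051 0 -0.0008 0;-0.0069 0 -0.0014 0;-0.0087 0 -0.0021 0;-0.0106 0 -0.003 0;-0.0126 0 -0.0041 0;-0.0147 0 -0.0053 0;-0.0169 0 -0.0066 0;-0.0169 0 -0.0066 0;-0.0169 0 -0.0066 0",
  "grip_force": 4
}}

```text
t: 5.48
tool_pos: [0.5406, 0.2258, 0.0234]
orientation: [2.321, 2.117, 0.0]
force: [0.0, -0.4, -1.2]
opening: 0.0624
gripper_force: 4.0
```

```bash
python3 -c "
from h import *
state()
c=cam('scene'); cv2.imwrite('pics/c3.png',cv2.resize(c['image'][250:350,175:308],(798,600),interpolation=cv2.INTER_CUBIC))"
```

```text
t 5.4833 pos [0.5406 0.2258 0.0234] F [ 0.02 -0.37 -1.21] op 0.0624 gf 4.0 toolx yaw 84.74 q [ 0.31  0.29  1.71 -0.    1.14  0.4 ]
```

View pics/c3.png

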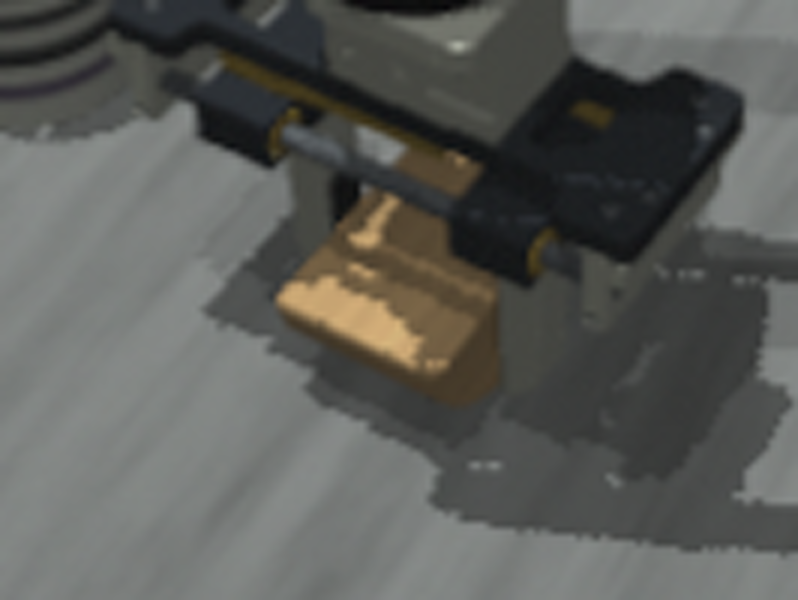

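The form was lifted and slid along with hardly any rolling: its flat is still near level, around (390,260), and the force shows it hanging. This low pinch gives table friction too short a lever. I'll set it back and re-pinch near the flat, with the tips only about 16 mm into the form, so rolling friction works on a longer arm.

Call:
{"name": "servo_tool", "arguments": {
  "plan": "0 0 0.002 0;0 0 0.004 0;0 0 0.006 0;0 0 0.006 0;0 0 0.006 0"
}}

```text
t: 5.95
tool_pos: [0.5406, 0.2261, 0.0173]
orientation: [-2.321, -2.117, -0.0]
force: [-1.1, 0.9, 1.9]
opening: 0.062
gripper_force: 5.8
```

Call:
{"name": "servo_tool", "arguments": {
  "plan": "0 0 0 0;0 0 0 0;0 0 0 0;0 0 0 0;0 0 -0.01 0;0 0 -0.02 0;0 0 -0.026 0;0 0 -0.026 0;0 0 -0.026 0;0 0 -0.026 0;0 0 -0.026 0;0 0 -0.026 0",
  "grip": 0
}}

```text
t: 6.95
tool_pos: [0.5401, 0.2258, 0.0427]
orientation: [-2.321, -2.117, 0.001]
force: [-0.6, -1.0, -1.3]
opening: 0.0626
gripper_force: 4.0
```

```bash
python3 -c "
from h import *
state()
for n in('scene','top'):
  c=cam(n); cv2.imwrite('pics/r_%s.png'%n,c['image'])
a=cv2.resize(cv2.imread('pics/r_scene.png')[250:350,185:285],(400,400),interpolation=cv2.INTER_CUBIC)
b=cv2.resize(cv2.imread('pics/r_top.png')[185:285,130:230],(400,400),interpolation=cv2.INTER_CUBIC)
cv2.imwrite('pics/c4.png',np.hstack([a,b]))"
```

```text
t 6.95 pos [0.5401 0.2258 0.0427] F [-0.58 -0.97 -1.3 ] op 0.0626 gf 4.0 toolx yaw 84.75 q [0.31 0.27 1.7  0.   1.17 0.4 ]
```

View pics/c4.png

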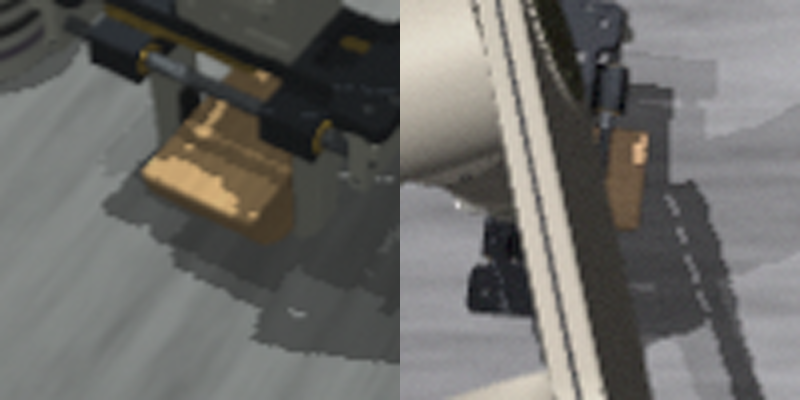

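Grip 0 was still narrower than the form, so it came up with the gripper by about 25 mm, level and held (flat at about (220,165) in the left panel). I'll lower it and open wider this time.

Call:
{"name": "servo_tool", "arguments": {
  "plan": "0 0 0.008 0;0 0 0.016 0;0 0 0.022 0;0 0 0.0255 0;0 0 0.0255 0;0 0 0.0255 0"
}}

```text
t: 7.55
tool_pos: [0.5399, 0.2258, 0.0174]
orientation: [-2.32, -2.117, 0.002]
force: [-3.0, -1.8, 3.0]
opening: 0.0622
gripper_force: 8.2
```

Call:
{"name": "servo_tool", "arguments": {
  "plan": "0 0 0 0;0 0 0 0;0 0 0 0;0 0 0 0;0 0 -0.01 0;0 0 -0.02 0;0 0 -0.026 0;0 0 -0.026 0;0 0 -0.026 0;0 0 -0.026 0;0 0 -0.026 0;0 0 -0.026 0",
  "grip": -0.65
}}

```text
t: 8.55
tool_pos: [0.5401, 0.2258, 0.0432]
orientation: [-2.321, -2.117, 0.001]
force: [-0.4, 0.0, -0.4]
opening: 0.0766
gripper_force: 0.0
```

Call:
{"name": "servo_tool", "arguments": {
  "plan": "0 0 0 0;0 0 0 0;0 0 0 0;0 0 0 0;0 0 0 0;0 0 0 0;0 0 0 0;0 0 0 0;0 0 0 0;0 0 0 0;0 0 0 0;0 0 0 0",
  "grip": 1,
  "grip_force": 3
}}

```text
t: 9.55
tool_pos: [0.5405, 0.2259, 0.0437]
orientation: [2.321, 2.117, -0.0]
force: [-0.7, -0.8, -1.5]
opening: 0.0622
gripper_force: 3.0
```

```bash
python3 -c "
from h import *
state()
for n in('scene',):
  c=cam(n); cv2.imwrite('pics/s_%s.png'%n,c['image'])
a=cv2.resize(cv2.imread('pics/s_scene.png')[250:350,185:285],(400,400),interpolation=cv2.INTER_CUBIC)
cv2.imwrite('pics/c5.png',a)"
```

```text
t 9.55 pos [0.5405 0.2259 0.0437] F [-0.7  -0.8  -1.46] op 0.0622 gf 3.0 toolx yaw 84.75 q [ 0.31  0.27  1.7  -0.    1.18  0.4 ]
```

View pics/c5.png

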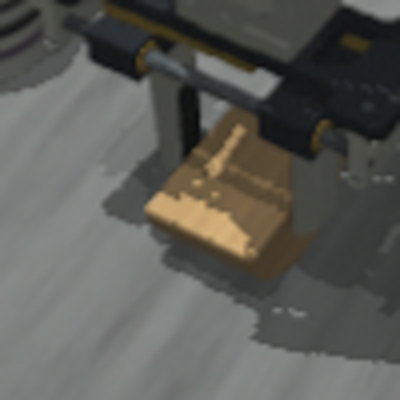

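It's now standing on the worktop, with the tips pinching only the top of the end faces (flat at about (225,190) in the crop). Next I'll roll it toward −y with a light press.

Call:
{"name": "servo_tool", "arguments": {
  "plan": "0 0 0.002 0;-0.003 0 0.002 0;-0.006 0 0.0019 0;-0.009 0 0.0017 0;-0.012 0 0.0015 0;-0.015 0 0.0012 0;-0.018 0 0.0009 0;-0.021 0 0.0005 0;-0.024 0 0.0001 0;-0.024 0 0.0001 0",
  "grip_force": 3
}}

```text
t: 10.43
tool_pos: [0.5383, 0.2014, 0.0437]
orientation: [2.321, 2.117, -0.0]
force: [-1.3, -0.5, -1.1]
opening: 0.0618
gripper_force: 3.0
```

```bash
cat >> h.py <<'E'
def rollfit(c,xy,yaw,box,up=0.0,lo=170,hi=-30,name=None):
    """turn angle (deg, 0=on back, 180=flat down, rolling to -y), searched with small shifts; pinch not assumed"""
    m=woodmask(c,box); res=[]
    for th in range(-20,185,5):
        a=np.radians(th); R=Ro.from_euler('z',yaw)*Ro.from_euler('x',np.pi+a); 
        for dx in np.arange(-.006,.007,.003):
          for dy in np.arange(-.024,.025,.004):
            P=BODY@R.as_matrix().T; f=Ro.from_euler('z',yaw).apply([dx,dy,0])
            P=P+[xy[0]+f[0],xy[1]+f[1],-P[:,2].min()+up]
            Q=cv2.convexHull(np.round(proj(c,P)*8).astype(np.int32)); h=np.zeros_like(m); cv2.fillConvexPoly(h,Q,1,shift=3)
            g=cv2.dilate(m,np.ones((3,3),np.uint8))
            out=(m&(1-h)).sum(); miss=(h&(1-m)).sum()
            res.append((out*3+miss,th,round(dx,3),round(dy,3),int(out),int(miss)))
    res.sort(); return res[:6],int(m.sum())
E
python3 - <<'E'
from h import *
state()
c0=dict(cam("scene")); c1=dict(c0); c1["image"]=cv2.imread("pics/s_scene.png")
yaw=np.radians(-5.25); b=(190,250,300,330)
print(rollfit(c1,(.541,.226),yaw,b)); print(rollfit(c0,(.539,.202),yaw,b)); cv2.imwrite("pics/u.png",c0["image"])
E
```

```text
t 10.4333 pos [0.5383 0.2014 0.0437] F [-1.28 -0.55 -1.06] op 0.0618 gf 3.0 toolx yaw 84.72 q [ 0.27  0.24  1.73 -0.    1.17  0.36]
([(np.uint64(420), 15, np.float64(0.0), np.float64(0.0), 11, 387), (np.uint64(432), 10, np.float64(0.0), np.float64(0.0), 0, 432), (np.uint64(437), 20, np.float64(0.0), np.float64(0.0), 23, 368), (np.uint64(444), 20, np.float64(0.0), np.float64(-0.004), 27, 363), (np.uint64(445), 15, np.float64(0.0), np.float64(-0.004), 17, 394), (np.uint64(445), 75, np.float64(0.0), np.float64(-0.004), 43, 316)], 1023)
([(np.uint64(376), 15, np.float64(0.0), np.float64(-0.004), 3, 367), (np.uint64(380), 20, np.float64(0.0), np.float64(-0.004), 15, 335), (np.uint64(386), 15, np.float64(0.003), np.float64(-0.004), 9, 359), (np.uint64(389), 20, np.float64(0.003), np.float64(-0.004), 17, 338), (np.uint64(394), 25, np.float64(0.0), np.float64(-0.004), 29, 307), (np.uint64(395), 15, np.float64(-0.003), np.float64(-0.004), 6, 377)], 969)
```

Run:
```python
import cv2,numpy as np
f=lambda n:cv2.resize(cv2.imread(n)[245:325,195:295],(400,320),interpolation=cv2.INTER_CUBIC)
cv2.imwrite("pics/c6.png",np.hstack([f("pics/s_scene.png"),f("pics/u.png")]))
```

```text
(no output)
```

View pics/c6.png

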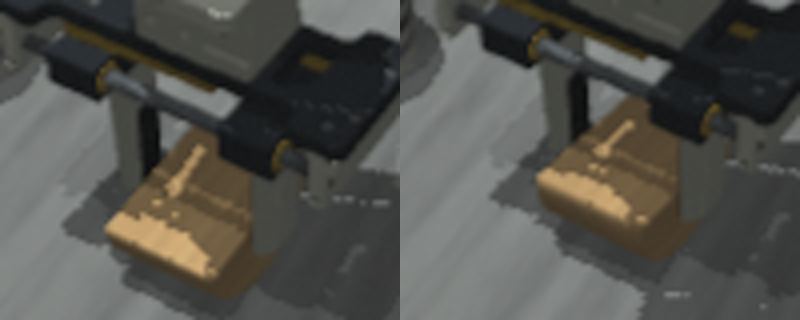

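```bash
cat >> h.py <<'E'
def rim(c,uv,xy,yaw,xf):  # ray cut with form plane x=xf -> (forward=-y from xy, height)
    n=np.array([np.cos(yaw),np.sin(yaw),0]); fy=np.array([-np.sin(yaw),np.cos(yaw),0])
    o=c["world_from_camera"][:3,3]; p=unproj(c,[uv],0.)[0]; d=p-o
    q=o+d*((xf-n@(o-[*xy,0]))/(n@d)); return round(float(fy@(q-[*xy,0]))*1e3,1),round(float(q[2])*1e3,1)
E
python3 - <<'E'
from h import *
c=cam("scene"); yaw=np.radians(-5.25); f=lambda X,Y:((X+.5)/4-.5+195,(Y+.5)/4-.5+245)
for xy,pts in(((.541,.226),((105,228),(215,278))),((.5385,.202),((137,174),(240,224)))):
    print([rim(c,f(*p),xy,yaw,x) for p,x in zip(pts,(.031,-.031))])
E
```

```text
[(38.0, 35.3), (37.0, 36.4)]
[(35.2, 47.9), (39.7, 52.8)]
```

Rim triangulation says it turned about 20°, sliding part of the way. A pinch at the rear rim with only the tips should do better, since the weight then swings the form round and the push lever is tall. I'll roll it back level, release, and re-pinch 32 mm behind its middle.

Call:
{"name": "servo_tool", "arguments": {
  "plan": "0.003 0 0.002 0;0.006 0 0.002 0;0.009 0 0.002 0;0.012 0 0.002 0;0.015 0 0.002 0;0.015 0 0.002 0"
}}

```text
t: 11.03
tool_pos: [0.5396, 0.2178, 0.0416]
orientation: [-2.32, -2.118, -0.0]
force: [-0.8, 0.4, -0.1]
opening: 0.0619
gripper_force: 3.0
```

Call:
{"name": "servo_tool", "arguments": {
  "plan": "0 0 0 0;0 0 0 0;0 0 0 0;0 0 -0.02 0;0 0 -0.02 0;0 0 -0.02 0;0 0 -0.02 0;0 0 -0.02 0;0 0 -0.02 0;0 0 -0.02 0;0 0 -0.02 0;0 0 -0.02 0",
  "grip": -0.65
}}

```text
t: 12.03
tool_pos: [0.5395, 0.2169, 0.0613]
orientation: [-2.321, -2.117, 0.001]
force: [0.7, -0.0, -0.4]
opening: 0.0768
gripper_force: 0.0
```

Run:
```python
from h import *
state(); c=cam("scene"); im=c["image"]; t=cam("top")
f=lambda i,x,y:cv2.resize(i[y:y+80,x:x+100],(400,320),interpolation=cv2.INTER_CUBIC)
cv2.imwrite("pics/c7.png",np.hstack([f(im,195,245),f(t["image"],130,190)]))
```

```text
t 12.0333 pos [0.5395 0.2169 0.0613] F [ 0.69 -0.04 -0.38] op 0.0768 gf 0.0 toolx yaw 84.75 q [ 0.29  0.23  1.71 -0.    1.21  0.39]
```

View pics/c7.png

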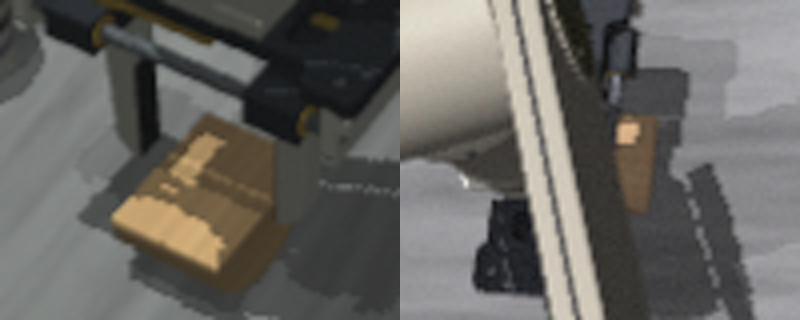

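Run:
```python
from h import *
s=cam("scene");t=cam("top"); yaw=np.radians(-5.25)
f=lambda X,Y,x,y:((X+.5)/4-.5+x,(Y+.5)/4-.5+y)
print("scene",unproj(s,[f(112,215,195,245),f(220,270,195,245),f(208,113,195,245)],.042).round(4).tolist())
print("top",unproj(t,[f(255,115,130,190),f(243,212,130,190)],.042).round(4).tolist())
for p,x in(((112,215),.031),((220,270),-.031)):print(rim(s,f(*p,195,245),(.5395,.2169),yaw,x))
togo(.540,.248,.047,84.75)
```

```text
scene [[0.5731, 0.2575, 0.042], [0.5113, 0.2646, 0.042], [0.5644, 0.1781, 0.042]]
top [[0.5689, 0.1811, 0.042], [0.506, 0.1879, 0.042]]
(42.0, 39.8)
(42.8, 39.0)
t 12.2333 pos [0.5397 0.217  0.0616] F [ 0.22  0.72 -0.07] op 0.0765 gf 0.0 toolx yaw 84.75 q [ 0.29  0.23  1.71 -0.    1.21  0.39]
togo [ 0.0309 -0.0025  0.0146] turn 0.0
```

The crops show the form level again. Its rear flat corners are at about (112,215) and (220,270) in the left panel, and its centre is at y ≈ 0.222. Now I'll pinch at its rear.

Call:
{"name": "servo_tool", "arguments": {
  "plan": "0.035 -0.001 0 0;0.035 -0.001 0 0;0.035 -0.001 0.007 0;0.035 -0.001 0.0145 0;0.035 -0.001 0.0145 0;0.035 -0.001 0.0145 0"
}}

```text
t: 12.73
tool_pos: [0.5409, 0.2509, 0.0457]
orientation: [-2.321, -2.116, 0.004]
force: [-0.1, 0.2, 0.4]
opening: 0.0767
gripper_force: 0.0
```

Call:
{"name": "servo_tool", "arguments": {
  "plan": "0 0 0 0;0 0 0 0;0 0 0 0;0 0 0 0;0 0 0 0;0 0 0 0;0 0 0 0;0 0 0 0;0 0 0 0;0 0 0 0",
  "grip": 1,
  "grip_force": 3
}}

```text
t: 13.57
tool_pos: [0.5421, 0.252, 0.0473]
orientation: [2.321, 2.117, 0.001]
force: [0.8, 0.3, 0.7]
opening: 0.0619
gripper_force: 3.0
```

Call:
{"name": "servo_tool", "arguments": {
  "plan": "0 0 -0.01 0;0 0 -0.02 0;0 0 -0.03 0;0 0 -0.04 0;0 0 -0.05 0;0 0 -0.05 0;0 0 -0.05 0;0 0 -0.05 0;0 0 -0.05 0"
}}

```text
t: 14.32
tool_pos: [0.5413, 0.2517, 0.0964]
orientation: [-2.32, -2.117, 0.002]
force: [0.1, 0.4, -1.4]
opening: 0.0618
gripper_force: 3.0
```

Run:
```python
from h import *
state(); c=cam("scene"); cv2.imwrite("pics/v.png",c["image"]); m=woodmask(c,(190,230,300,330)); print(m.sum(),cv2.boundingRect(m))
for y in range(236,320,3): print(y,''.join('#' if m[y,x] else '.' for x in range(200,290,2)))
```

```text
t 14.3167 pos [0.5413 0.2517 0.0964] F [ 0.1   0.39 -1.44] op 0.0618 gf 3.0 toolx yaw 84.75 q [ 0.35  0.23  1.64 -0.    1.28  0.44]
999 (219, 278, 44, 40)
236 .............................................
239 .............................................
242 .............................................
245 .............................................
248 .............................................
251 .............................................
254 .............................................
257 .............................................
260 .............................................
263 .............................................
266 .............................................
269 .............................................
272 .............................................
275 .............................................
278 ............##...............................
281 ...........#####.............................
284 ...........########..........................
287 ...........############......................
290 ..........###############....................
293 ..........################...................
296 ..........###############....................
299 ..........################.###...............
302 ..........######################.............
305 ............####################.............
308 ...............################..............
311 ..................###########................
314 ......................######.................
317 ........................#....................
```

```bash
cat >> h.py <<'E'
def hangfit(c,m,pin,yaw,by=-.030,bz=.006,ths=range(-10,190,5)):
    """turn angle with body point (0,by,bz) held at world pin (free slip a few mm)"""
    res=[]
    for th in ths:
        R=(Ro.from_euler('z',yaw)*Ro.from_euler('x',np.pi+np.radians(th))).as_matrix()
        for dz in np.arange(-.012,.0121,.004):
          for dy in np.arange(-.008,.0081,.004):
            P=(BODY-[0,by,bz])@R.T+pin+[0,dy,dz]
            h=np.zeros_like(m); cv2.fillConvexPoly(h,cv2.convexHull(np.round(proj(c,P)*8).astype(np.int32)),1,shift=3)
            out=int((m&(1-h)).sum()); miss=int((h&(1-m)).sum()); res.append((3*out+miss,th,round(dy*1e3),round(dz*1e3),out,miss,round(P[:,2].min()*1e3,1)))
    res.sort(); return res
E
python3 - <<'E'
from h import *
c=cam("scene"); m=woodmask(c,(190,230,300,330)); s=status.read_state(); p=s["tool_pos"]-[0,0,.011]
r=hangfit(c,m,p,np.radians(-5.25)); seen=set()
for q in r:
    if q[1] not in seen: seen.add(q[1]); print(q)
    if len(seen)>12: break
E
```

```text
(157, 60, 0, -8, 0, 157, np.float64(12.3))
(167, 55, 0, -8, 19, 110, np.float64(14.2))
(215, 65, -4, -8, 1, 212, np.float64(10.6))
(226, 50, 4, -8, 28, 142, np.float64(16.2))
(294, 70, -8, -8, 4, 282, np.float64(9.1))
(306, 45, 8, -8, 33, 207, np.float64(18.3))
(375, 75, -8, -4, 6, 357, np.float64(11.8))
(392, 40, 8, -12, 43, 263, np.float64(16.6))
(486, 80, -8, 0, 18, 432, np.float64(14.8))
(555, 35, 8, -12, 71, 342, np.float64(19.0))
(596, 85, -8, 0, 35, 491, np.float64(13.9))
(741, 90, -8, -8, 58, 567, np.float64(5.2))
(782, 30, 8, -12, 112, 446, np.float64(21.4))
```

The silhouette fit shows the form hanging from its rear rim, turned about 57°. Next I'll lower it onto the worktop.

Call:
{"name": "servo_tool", "arguments": {
  "plan": "0 0 0.006 0;0 0 0.012 0;0 0 0.016 0;0 0 0.019 0;0 0 0.021 0;0 0 0.021 0;0 0 0.021 0"
}}

```text
t: 15.0
tool_pos: [0.5418, 0.2517, 0.0758]
orientation: [2.321, 2.117, -0.001]
force: [0.5, 0.7, -1.3]
opening: 0.0622
gripper_force: 3.0
```

```bash
cat > chk.py <<'E'
from h import *
import sys
s,R=state(); c=cam("scene"); m=woodmask(c,(190,225,330,330)); p=s["tool_pos"]-[0,0,.011]
r=hangfit(c,m,p,np.radians(-5.25)); seen=set(); print("mask",int(m.sum()))
for q in r:
    if q[1] not in seen: seen.add(q[1]); print(q)
    if len(seen)>4: break
E
python3 chk.py
```

```text
t 15.0 pos [0.5418 0.2517 0.0758] F [ 0.46  0.66 -1.28] op 0.0622 gf 3.0 toolx yaw 84.75 q [ 0.35  0.25  1.65 -0.    1.24  0.44]
mask 926
(144, 55, 4, 0, 1, 141, np.float64(1.7))
(202, 60, 0, -4, 2, 196, np.float64(-4.2))
(207, 50, 4, -4, 10, 177, np.float64(-0.3))
(265, 65, 0, 0, 3, 256, np.float64(-1.8))
(294, 45, 8, -4, 18, 240, np.float64(1.8))
```

Call:
{"name": "servo_tool", "arguments": {
  "plan": "0 0 0.003 0;-0.005 0 0.0015 0;-0.01 0 0.0002 0;-0.015 0 -0.0012 0;-0.021 0 -0.0025 0;-0.027 0 -0.0036 0;-0.033 0 -0.0045 0;-0.033 0 -0.0045 0"
}}

```text
t: 15.72
tool_pos: [0.539, 0.2177, 0.0808]
orientation: [2.322, 2.116, -0.0]
force: [0.3, 0.2, -1.6]
opening: 0.0617
gripper_force: 3.0
```

```bash
python3 chk.py
```

```text
t 15.7167 pos [0.539  0.2177 0.0808] F [ 0.29  0.19 -1.63] op 0.0617 gf 3.0 toolx yaw 84.69 q [ 0.3   0.21  1.7  -0.    1.24  0.39]
mask 931
(154, 55, 8, 4, 7, 133, np.float64(10.7))
(156, 60, 4, 0, 0, 156, np.float64(4.9))
(217, 65, 0, 0, 0, 217, np.float64(3.2))
(220, 50, 8, 0, 33, 121, np.float64(8.8))
(276, 45, 8, -4, 34, 174, np.float64(6.9))
```

Call:
{"name": "servo_tool", "arguments": {
  "plan": "0 0 0.002 0;0 0 0.004 0;0 0 0.006 0;0 0 0.008 0;0 0 0.009 0;0 0 0.009 0;0 0 0.009 0"
}}

```text
t: 16.35
tool_pos: [0.5389, 0.2194, 0.0718]
orientation: [-2.32, -2.118, -0.0]
force: [-0.5, 2.1, 2.9]
opening: 0.0621
gripper_force: 3.0
```

```bash
python3 chk.py
```

```text
t 16.35 pos [0.5389 0.2194 0.0718] F [-0.49  2.14  2.93] op 0.0621 gf 3.0 toolx yaw 84.77 q [0.3  0.22 1.7  0.   1.22 0.39]
mask 916
(136, 55, 8, 4, 6, 118, np.float64(1.7))
(161, 60, 4, 0, 0, 161, np.float64(-4.2))
(195, 50, 8, 0, 23, 126, np.float64(-0.3))
(223, 65, 0, 0, 3, 214, np.float64(-5.8))
(257, 45, 8, -4, 27, 176, np.float64(-2.1))
```

Call:
{"name": "servo_tool", "arguments": {
  "plan": "-0.005 0 -0.001 0;-0.01 0 -0.0022 0;-0.015 0 -0.0034 0;-0.021 0 -0.0046 0;-0.027 0 -0.0058 0;-0.033 0 -0.0066 0;-0.033 0 -0.0066 0"
}}

```text
t: 16.98
tool_pos: [0.5358, 0.1847, 0.0782]
orientation: [2.322, 2.116, -0.001]
force: [0.4, 0.0, -1.6]
opening: 0.062
gripper_force: 3.0
```

```bash
python3 chk.py
```

```text
t 16.9833 pos [0.5358 0.1847 0.0782] F [ 0.44  0.01 -1.6 ] op 0.062 gf 3.0 toolx yaw 84.69 q [ 0.24  0.17  1.74 -0.    1.23  0.33]
mask 1020
(116, 65, 4, 0, 7, 95, np.float64(0.6))
(161, 70, 8, 8, 0, 161, np.float64(7.1))
(206, 75, 4, 0, 3, 197, np.float64(-2.2))
(262, 80, 0, 4, 1, 259, np.float64(0.8))
(266, 60, 8, 0, 57, 95, np.float64(2.2))
```

It turned to about 67° before losing contact. I'll carry it back 50 mm in the air, then repeat with the press kept on.

Call:
{"name": "servo_tool", "arguments": {
  "plan": "0 0 -0.004 0;0.015 0 -0.004 0;0.03 0 -0.004 0;0.045 0 -0.004 0;0.05 0 -0.004 0;0.05 0 -0.002 0;0.05 0 0 0;0.05 0 0.002 0;0.05 0 0.004 0;0.05 0 0.005 0;0.05 0 0.005 0"
}}

```text
t: 17.95
tool_pos: [0.5404, 0.2358, 0.0733]
orientation: [-2.321, -2.117, -0.0]
force: [-1.3, 0.4, 0.3]
opening: 0.0621
gripper_force: 3.0
```

```bash
python3 chk.py
```

```text
t 17.95 pos [0.5404 0.2358 0.0733] F [-1.34  0.37  0.28] op 0.0621 gf 3.0 toolx yaw 84.72 q [0.32 0.24 1.68 0.   1.23 0.42]
mask 1056
(142, 65, 4, 0, 9, 115, np.float64(-4.3))
(180, 70, 4, 4, 0, 180, np.float64(-1.8))
(239, 60, 8, 4, 44, 107, np.float64(1.3))
(248, 75, 0, 4, 4, 236, np.float64(-3.1))
(325, 80, 0, 4, 8, 301, np.float64(-4.2))
```

Call:
{"name": "servo_tool", "arguments": {
  "plan": "0 0 0.001 0;-0.004 0 0.001 0;-0.008 0 0.0006 0;-0.012 0 0.0002 0;-0.016 0 -0.0003 0;-0.02 0 -0.0008 0;-0.024 0 -0.0012 0;-0.028 0 -0.0015 0;-0.028 0 -0.0015 0"
}}

```text
t: 18.75
tool_pos: [0.5378, 0.2071, 0.0745]
orientation: [2.321, 2.116, -0.001]
force: [-0.7, -0.3, -0.6]
opening: 0.0623
gripper_force: 3.0
```

```bash
python3 chk.py
```

```text
t 18.75 pos [0.5378 0.2071 0.0745] F [-0.66 -0.25 -0.57] op 0.0623 gf 3.0 toolx yaw 84.71 q [ 0.28  0.2   1.71 -0.    1.23  0.37]
mask 1173
(156, 80, 8, 8, 0, 156, np.float64(1.0))
(178, 75, 8, 8, 20, 118, np.float64(2.1))
(197, 85, 8, 8, 0, 197, np.float64(0.2))
(253, 90, 0, 8, 1, 250, np.float64(-0.5))
(305, 95, -4, 4, 8, 281, np.float64(-4.7))
```

Call:
{"name": "servo_tool", "arguments": {
  "plan": "0 0 0.001 0;-0.004 0 0.001 0;-0.008 0 0.001 0;-0.012 0 0.001 0;-0.016 0 0.001 0;-0.02 0 0.001 0;-0.024 0 0.001 0;-0.028 0 0.001 0;-0.032 0 0.001 0;-0.032 0 0.001 0"
}}

```text
t: 19.63
tool_pos: [0.5349, 0.1754, 0.0737]
orientation: [2.321, 2.117, -0.0]
force: [-0.7, -1.2, -2.0]
opening: 0.0615
gripper_force: 3.0
```

```bash
python3 chk.py
```

```text
t 19.6333 pos [0.5349 0.1754 0.0737] F [-0.69 -1.21 -2.03] op 0.0615 gf 3.0 toolx yaw 84.72 q [ 0.23  0.17  1.75 -0.    1.22  0.32]
mask 1119
(153, 75, 8, 4, 13, 114, np.float64(-2.7))
(154, 80, 8, 8, 0, 154, np.float64(0.3))
(192, 85, 4, 4, 3, 183, np.float64(-4.6))
(241, 90, 0, 8, 1, 238, np.float64(-1.3))
(285, 95, -4, 4, 5, 270, np.float64(-5.5))
```

Call:
{"name": "servo_tool", "arguments": {
  "plan": "0 0 -0.004 0;0.015 0 -0.004 0;0.03 0 -0.004 0;0.045 0 -0.004 0;0.05 0 -0.004 0;0.05 0 -0.002 0;0.05 0 0 0;0.05 0 0.002 0;0.05 0 0.003 0;0.05 0 0.003 0"
}}

```text
t: 20.52
tool_pos: [0.5393, 0.2258, 0.0707]
orientation: [-2.321, -2.117, 0.0]
force: [-2.5, 1.3, 1.6]
opening: 0.0615
gripper_force: 3.0
```

Call:
{"name": "servo_tool", "arguments": {
  "plan": "-0.002 0 0.001 0;-0.005 0 0.001 0;-0.008 0 0.001 0;-0.012 0 0.001 0;-0.016 0 0.001 0;-0.02 0 0.001 0;-0.02 0 0.001 0"
}}

```text
t: 21.1
tool_pos: [0.5377, 0.2051, 0.0696]
orientation: [2.321, 2.116, -0.001]
force: [0.2, 0.5, -0.3]
opening: 0.0619
gripper_force: 3.0
```

```bash
python3 chk.py
```

```text
t 21.1 pos [0.5377 0.2051 0.0696] F [ 0.19  0.46 -0.34] op 0.0619 gf 3.0 toolx yaw 84.71 q [ 0.28  0.21  1.72 -0.    1.22  0.37]
mask 1287
(147, 90, 8, 12, 5, 132, np.float64(-1.4))
(184, 95, 8, 12, 0, 184, np.float64(-1.7))
(195, 85, 8, 8, 28, 111, np.float64(-4.8))
(230, 100, 8, 12, 1, 227, np.float64(-1.4))
(266, 105, 0, 12, 0, 266, np.float64(-0.5))
```

Call:
{"name": "servo_tool", "arguments": {
  "plan": "0 0 0.002 0;-0.004 0 0.0025 0;-0.008 0 0.003 0;-0.012 0 0.0033 0;-0.016 0 0.0036 0;-0.02 0 0.004 0;-0.02 0 0.004 0"
}}

```text
t: 21.73
tool_pos: [0.5355, 0.1853, 0.0653]
orientation: [-2.321, -2.117, 0.001]
force: [-0.7, -0.5, -0.2]
opening: 0.0615
gripper_force: 3.0
```

```bash
python3 chk.py
```

```text
t 21.7333 pos [0.5355 0.1853 0.0653] F [-0.72 -0.47 -0.21] op 0.0615 gf 3.0 toolx yaw 84.71 q [ 0.24  0.19  1.75 -0.    1.21  0.34]
mask 1359
(187, 100, 8, 12, 18, 133, np.float64(-5.6))
(187, 105, 8, 12, 6, 169, np.float64(-4.8))
(211, 110, 8, 12, 5, 196, np.float64(-3.4))
(218, 115, 4, 12, 2, 212, np.float64(-1.5))
(251, 120, 0, 12, 3, 242, np.float64(1.0))
```

Call:
{"name": "servo_tool", "arguments": {
  "plan": "-0.003 0 0.001 0;-0.006 0 0.002 0;-0.009 0 0.0035 0;-0.012 0 0.005 0;-0.015 0 0.0065 0;-0.018 0 0.008 0;-0.0205 0 0.01 0;-0.0205 0 0.01 0"
}}

```text
t: 22.45
tool_pos: [0.5341, 0.1651, 0.0555]
orientation: [2.321, 2.117, -0.0]
force: [0.3, -2.8, 3.5]
opening: 0.0617
gripper_force: 3.0
```

```bash
python3 chk.py
```

```text
t 22.45 pos [0.5341 0.1651 0.0555] F [ 0.33 -2.84  3.54] op 0.0617 gf 3.0 toolx yaw 84.72 q [ 0.21  0.18  1.77 -0.    1.19  0.3 ]
mask 1404
(172, 135, 0, 12, 0, 172, np.float64(1.3))
(204, 130, 4, 12, 6, 186, np.float64(-2.5))
(209, 140, 0, 8, 8, 185, np.float64(1.6))
(218, 145, -4, 8, 11, 185, np.float64(6.3))
(231, 125, 4, 12, 20, 171, np.float64(-5.9))
```

Call:
{"name": "servo_tool", "arguments": {
  "plan": "-0.002 0 0.002 0;-0.004 0 0.004 0;-0.006 0 0.0065 0;-0.008 0 0.009 0;-0.0095 0 0.0115 0;-0.011 0 0.014 0;-0.012 0 0.0165 0;-0.013 0 0.019 0;-0.013 0 0.019 0"
}}

```text
t: 23.25
tool_pos: [0.5321, 0.1528, 0.0357]
orientation: [-2.32, -2.117, 0.002]
force: [0.2, 0.3, 0.4]
opening: 0.0616
gripper_force: 3.0
```

```bash
python3 chk.py
```

```text
t 23.25 pos [0.5321 0.1528 0.0357] F [0.19 0.3  0.41] op 0.0616 gf 3.0 toolx yaw 84.74 q [0.19 0.2  1.8  0.   1.15 0.28]
mask 1407
(197, 160, -4, 12, 19, 140, np.float64(6.4))
(213, 165, -4, 12, 30, 123, np.float64(12.3))
(215, 170, 0, 12, 28, 131, np.float64(18.3))
(243, 155, -4, 12, 29, 156, np.float64(0.8))
(314, 175, 0, 8, 60, 134, np.float64(20.4))
```

Call:
{"name": "servo_tool", "arguments": {
  "plan": "-0.001 0 0.002 0;-0.0015 0 0.004 0;-0.002 0 0.006 0;-0.0025 0 0.008 0;-0.003 0 0.01 0;-0.003 0 0.012 0;-0.003 0 0.012 0"
}}

```text
t: 23.88
tool_pos: [0.5322, 0.1499, 0.0241]
orientation: [-2.321, -2.117, 0.001]
force: [1.1, 0.4, -1.3]
opening: 0.0619
gripper_force: 3.0
```

```bash
python3 chk.py
```

```text
t 23.8833 pos [0.5322 0.1499 0.0241] F [ 1.1   0.38 -1.33] op 0.0619 gf 3.0 toolx yaw 84.74 q [0.18 0.21 1.8  0.   1.13 0.27]
mask 1389
(233, 175, 0, 12, 41, 110, np.float64(12.9))
(236, 170, 0, 12, 40, 116, np.float64(6.7))
(289, 165, -4, 12, 50, 139, np.float64(0.7))
(354, 160, -4, 12, 60, 174, np.float64(-5.2))
(355, 180, 4, 12, 80, 115, np.float64(19.1))
```

Call:
{"name": "servo_tool", "arguments": {
  "plan": "0 0 0.001 0;0 0 0.002 0;0 0 0.003 0;0 0 0.004 0;0 0 0.005 0;0 0 0.006 0;0 0 0.006 0"
}}

```text
t: 24.52
tool_pos: [0.5325, 0.1499, 0.0185]
orientation: [-2.321, -2.117, 0.0]
force: [-0.8, -0.2, -0.0]
opening: 0.0619
gripper_force: 3.0
```

```bash
cat > flat.py <<'E'
from h import *
import sys
c=cam("scene"); m=woodmask(c,(190,225,330,330)); res=[]
x0,y0=map(float,sys.argv[1:3]); yaw=np.radians(float(sys.argv[3]))
for th in range(140,201,4):
    R=(Ro.from_euler('z',yaw)*Ro.from_euler('x',np.pi+np.radians(th))).as_matrix()
    for dx in np.arange(-.008,.009,.004):
      for dy in np.arange(-.05,.051,.005):
        P=BODY@R.T; P=P+[x0+dx,y0+dy,-P[:,2].min()]
        h=np.zeros_like(m); cv2.fillConvexPoly(h,cv2.convexHull(np.round(proj(c,P)*8).astype(np.int32)),1,shift=3)
        out=int((m&(1-h)).sum()); miss=int((h&(1-m)).sum()); res.append((3*out+miss,th,round(x0+dx,3),round(y0+dy,3),out,miss))
res.sort(); seen=set()
for q in res:
    if q[1] not in seen: seen.add(q[1]); print(q)
    if len(seen)>5: break
E
python3 flat.py .533 .17 -5.25; python3 -c "
from h import *; state()"
```

```text
(133, 160, np.float64(0.537), np.float64(0.18), 1, 130)
(150, 156, np.float64(0.537), np.float64(0.18), 0, 150)
(172, 152, np.float64(0.533), np.float64(0.185), 1, 169)
(177, 148, np.float64(0.533), np.float64(0.185), 0, 177)
(178, 168, np.float64(0.537), np.float64(0.175), 26, 100)
(185, 164, np.float64(0.537), np.float64(0.175), 22, 119)
t 24.5667 pos [0.5325 0.1499 0.0186] F [ 0.08 -0.23 -0.4 ] op 0.0615 gf 3.0 toolx yaw 84.74 q [0.18 0.22 1.81 0.   1.11 0.27]
```

The form is nearly over (about 169°, rear corner on the worktop), but the fingertips have reached the worktop before its flat is down. Letting go would drop the rim. I'll grip firmly and carry it to the board's near edge. With the rear corner on the board and the fingers hanging outside the edge, I can press it fully level.

Call:
{"name": "servo_tool", "arguments": {
  "plan": "0 0 0 0;0 0 0 0;0 0 0 0;0 0 -0.01 0;0 0 -0.03 0;0 0 -0.05 0;0 0 -0.075 0;0 0 -0.1 0;0 0 -0.12 0;0 0 -0.12 0;0 0 -0.12 0",
  "grip_force": 25
}}

```text
t: 25.48
tool_pos: [0.5336, 0.1501, 0.1406]
orientation: [2.319, 2.116, 0.005]
force: [-0.5, 0.9, -2.5]
opening: 0.0615
gripper_force: 25.0
```

```bash
python3 -c "
from h import *
togo(.399,-.15,.14,6)"
```

```text
t 25.4833 pos [0.5336 0.1501 0.1406] F [-0.54  0.92 -2.53] op 0.0615 gf 25.0 toolx yaw 84.75 q [0.18 0.07 1.73 0.   1.34 0.27]
togo [-3.112e-01 -1.066e-01 -1.000e-04] turn 78.75
```

Call:
{"name": "servo_tool", "arguments": {
  "plan": "-0.026 -0.009 0 6.5;-0.052 -0.018 0 13;-0.078 -0.027 0 20;-0.104 -0.036 0 26;-0.13 -0.045 0 33;-0.156 -0.053 0 39;-0.182 -0.062 0 46;-0.208 -0.071 0 52;-0.234 -0.08 0 59;-0.26 -0.089 0 65;-0.286 -0.098 0 72;-0.311 -0.107 0 78.7"
}}

```text
t: 26.48
tool_pos: [0.3956, -0.1505, 0.1369]
orientation: [-3.136, -0.156, 0.004]
force: [-0.7, -0.5, -0.9]
opening: 0.0618
gripper_force: 25.0
```

Call:
{"name": "servo_tool", "arguments": {
  "plan": "0 0 0 0;0 0 0 0;0 0 0.03 0;0 0 0.055 0;0 0 0.07 0;0 0 0.07 0;0 0 0.07 0"
}}

```text
t: 27.07
tool_pos: [0.3965, -0.1485, 0.0674]
orientation: [-3.135, -0.169, 0.005]
force: [0.3, 0.2, -0.7]
opening: 0.0614
gripper_force: 25.0
```

Run:
```python
from h import *
togo(.399,-.15,.07,6)
a=cam("scene")["image"];b=cam("top")["image"]
cv2.imwrite("pics/fs.png",a);cv2.imwrite("pics/ft.png",b)
f=lambda i,x,y:cv2.resize(i[y:y+120,x:x+80],(400,600),interpolation=cv2.INTER_CUBIC)
cv2.imwrite("pics/c8.png",np.hstack([f(a,290,150),f(b,295,220)]))
```

```text
t 27.0667 pos [ 0.3965 -0.1485  0.0674] F [ 0.27  0.2  -0.75] op 0.0614 gf 25.0 toolx yaw 6.18 q [-0.48 -0.2   2.13  0.    1.22  0.98]
togo [ 0.0023  0.0017 -0.0026] turn 0.18
```

View pics/c8.png

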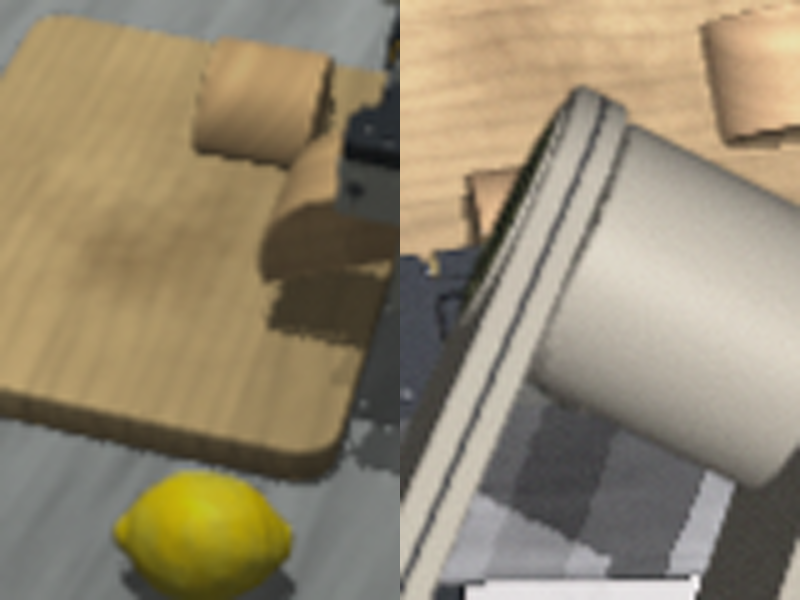

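The last allowed view shows the form above the board's near edge. Its rear corner is over the board at crop (262,280) and its front is raised about 15°. The board's near edge runs through (340,430)–(393,290), and the twin at (265,100) and the lemon are untouched. I'll check the distances numerically.

Run:
```python
from h import *
c=cam("scene"); f=lambda X,Y:((X+.5)/5-.5+290,(Y+.5)/5-.5+150)
y_end=-.1485+.031
for X,Y in((262,280),(262,270),(400,262)):
    o=c["world_from_camera"][:3,3]; p=unproj(c,[f(X,Y)],0.)[0]; d=p-o; q=o+d*((y_end-o[1])/d[1]); print("corner",q.round(4))
print("edge",unproj(c,[f(350,425),f(393,300)],.022).round(4).tolist())
# twin untouched check & board near edge from top image
t=cam("top"); h=cv2.cvtColor(t["image"],cv2.COLOR_BGR2HSV)[...,1]
for u in (282,286,400):
    col=h[250:300,u].astype(int); e=250+np.where(col>55)[0].max(); print(u,unproj(t,[(u,e+.5)],.022).round(4).tolist())
```

```text
corner [ 0.4645 -0.1175  0.0454]
corner [ 0.4651 -0.1175  0.0512]
corner [ 0.4004 -0.1175  0.077 ]
edge [[0.3999, -0.0604, 0.022], [0.4093, -0.1611, 0.022]]
282 [[0.4058, -0.0457, 0.022]]
286 [[0.4056, -0.056, 0.022]]
400 [[0.4429, -0.356, 0.022]]
```

Call:
{"name": "servo_tool", "arguments": {
  "plan": "0.002 0.001 0.006 0;0.002 0.001 0.012 0;0.002 0.001 0.016 0;0.002 0.001 0.019 0;0.002 0.001 0.02 0;0.002 0.001 0.02 0"
}}

```text
t: 27.77
tool_pos: [0.3992, -0.1506, 0.0482]
orientation: [-3.137, -0.166, 0.002]
force: [0.2, -0.2, -1.2]
opening: 0.0615
gripper_force: 25.0
```

Call:
{"name": "servo_tool", "arguments": {
  "plan": "0 0 0.002 0;0 0 0.002 0;0 0 0.002 0"
}}

```text
t: 28.02
tool_pos: [0.3996, -0.1508, 0.0468]
orientation: [3.137, 0.166, 0.0]
force: [0.3, -0.0, -0.9]
opening: 0.0615
gripper_force: 25.0
```

Call:
{"name": "servo_tool", "arguments": {
  "plan": "0 0 0.002 0;0 0 0.002 0;0 0 0.002 0"
}}

```text
t: 28.27
tool_pos: [0.3995, -0.1508, 0.0447]
orientation: [-3.137, -0.166, 0.0]
force: [0.0, -0.5, -0.6]
opening: 0.0619
gripper_force: 25.0
```

Call:
{"name": "servo_tool", "arguments": {
  "plan": "0 0 0.002 0;0 0 0.002 0;0 0 0.003 0;0 0 0.003 0"
}}

```text
t: 28.6
tool_pos: [0.3995, -0.1507, 0.0415]
orientation: [-3.137, -0.166, 0.0]
force: [-0.9, 0.1, -1.1]
opening: 0.0611
gripper_force: 25.0
```

Call:
{"name": "servo_tool", "arguments": {
  "plan": "0 0 0.002 0;0 0 0.003 0;0 0 0.003 0"
}}

```text
t: 28.85
tool_pos: [0.3995, -0.1509, 0.0387]
orientation: [3.137, 0.166, -0.0]
force: [-1.5, 0.1, 2.3]
opening: 0.0613
gripper_force: 25.0
```

Contact is at TCP z ≈ 0.040. Now I'll lighten the grip and press the front down gradually.

Call:
{"name": "servo_tool", "arguments": {
  "plan": "0 0 0.001 0;0 0 0.002 0;0 0 0.003 0;0 0 0.004 0;0 0 0.005 0;0 0 0.005 0",
  "grip_force": 4
}}

```text
t: 29.35
tool_pos: [0.3995, -0.1507, 0.0335]
orientation: [-3.137, -0.166, 0.0]
force: [-0.7, 0.0, -0.2]
opening: 0.0619
gripper_force: 4.0
```

Call:
{"name": "servo_tool", "arguments": {
  "plan": "0 0 0.001 0;0 0 0.002 0;0 0 0.003 0;0 0 0.004 0;0 0 0.005 0;0 0 0.005 0"
}}

```text
t: 29.85
tool_pos: [0.3995, -0.1508, 0.0285]
orientation: [-3.137, -0.166, 0.0]
force: [-0.2, 0.1, 0.7]
opening: 0.0615
gripper_force: 4.0
```

```bash
cat > edge.py <<'E'
from h import *
# silhouette fit with form on board edge: tilt about rear corner at (xc,*,.022); end face lit wood vs board: use darkness+hue edges
s,R=state(); c=cam("scene"); g=cv2.cvtColor(c["image"],cv2.COLOR_BGR2GRAY)
cv2.imwrite("pics/e.png",c["image"]); e=cv2.GaussianBlur(c["image"],(0,0),.8).astype(np.float32)
gx=np.abs(cv2.Sobel(e,cv2.CV_32F,1,0)).max(2)+np.abs(cv2.Sobel(e,cv2.CV_32F,0,1)).max(2)
yaw=np.radians(6); best=[]
for th in range(-6,31,2):
    for xc in np.arange(.452,.485,.002):
        for z0 in(.018,.022,.026):
            a=np.radians(th); x=np.linspace(0,.058,24)
            P=np.array([[xc,s["tool_pos"][1]+.031,z0]]*24)+np.outer(x,[-np.cos(a)*np.cos(yaw),-np.cos(a)*np.sin(yaw),np.sin(a)])
            ph=np.linspace(np.pi,np.pi*.6,16); u=.042+.042*np.cos(ph); w=.042*np.sin(ph) # rear arc
            Q=np.array([[xc,s["tool_pos"][1]+.031,z0]]*16)+np.outer(u*np.cos(a)-w*np.sin(a),[-np.cos(yaw),-np.sin(yaw),0])+np.outer(u*np.sin(a)+w*np.cos(a),[0,0,1])
            uv=proj(c,np.r_[P,Q]).astype(np.float32); v=cv2.remap(gx,uv[:,0].reshape(1,-1),uv[:,1].reshape(1,-1),cv2.INTER_LINEAR)
            best.append((round(float(v.mean()),1),th,round(xc,3),z0))
best.sort(reverse=True); print(best[:8])
E
python3 edge.py
```

```text
t 29.85 pos [ 0.3995 -0.1508  0.0285] F [-0.25  0.05  0.69] op 0.0615 gf 4.0 toolx yaw 6.05 q [-0.48 -0.13  2.15  0.    1.12  0.98]
[(205.4, -2, np.float64(0.478), 0.018), (204.3, -2, np.float64(0.476), 0.018), (202.2, -4, np.float64(0.478), 0.018), (200.2, -4, np.float64(0.476), 0.018), (198.9, 0, np.float64(0.476), 0.018), (198.9, -4, np.float64(0.48), 0.018), (198.6, -2, np.float64(0.48), 0.018), (196.3, 0, np.float64(0.478), 0.018)]
```

Call:
{"name": "servo_tool", "arguments": {
  "plan": "0 0 0.001 0;0 0 0.002 0;0 0 0.002 0"
}}

```text
t: 30.15
tool_pos: [0.3996, -0.1508, 0.0266]
orientation: [3.137, 0.166, 0.0]
force: [0.1, -0.8, 0.3]
opening: 0.062
gripper_force: 4.0
```

Call:
{"name": "servo_tool", "arguments": {
  "plan": "0 0 0.001 0;0 0 0.002 0;0 0 0.002 0"
}}

```text
t: 30.4
tool_pos: [0.3996, -0.1508, 0.0245]
orientation: [-3.137, -0.166, 0.0]
force: [0.1, -0.7, -0.2]
opening: 0.0621
gripper_force: 4.0
```

```bash
python3 edge.py
```

```text
t 30.4 pos [ 0.3996 -0.1508  0.0245] F [ 0.05 -0.7  -0.21] op 0.0621 gf 4.0 toolx yaw 6.05 q [-0.48 -0.12  2.15 -0.    1.11  0.98]
[(223.1, -2, np.float64(0.478), 0.018), (221.1, -4, np.float64(0.478), 0.018), (219.5, -4, np.float64(0.48), 0.018), (216.3, -2, np.float64(0.48), 0.018), (215.3, -2, np.float64(0.476), 0.018), (212.5, 0, np.float64(0.478), 0.018), (211.3, -4, np.float64(0.476), 0.018), (210.7, 0, np.float64(0.476), 0.018)]
```

Call:
{"name": "servo_tool", "arguments": {
  "plan": "0 0 0.001 0;0 0 0.002 0;0 0 0.002 0"
}}

```text
t: 30.7
tool_pos: [0.3995, -0.1508, 0.0225]
orientation: [-3.137, -0.166, 0.0]
force: [-1.0, -0.4, -0.1]
opening: 0.0622
gripper_force: 4.0
```

Call:
{"name": "servo_tool", "arguments": {
  "plan": "0 0 0.001 0;0 0 0.002 0;0 0 0.002 0"
}}

```text
t: 30.95
tool_pos: [0.3995, -0.1508, 0.0205]
orientation: [-3.137, -0.166, 0.0]
force: [-0.5, -0.9, -0.3]
opening: 0.0619
gripper_force: 4.0
```

```bash
python3 edge.py; python3 -c "
from h import *
print(status.read_state()['wrist_torque'])"
```

```text
t 30.95 pos [ 0.3995 -0.1508  0.0205] F [-0.53 -0.91 -0.34] op 0.0619 gf 4.0 toolx yaw 6.05 q [-0.48 -0.12  2.15 -0.    1.1   0.98]
[(237.7, -2, np.float64(0.478), 0.018), (237.3, -4, np.float64(0.478), 0.018), (234.0, -4, np.float64(0.48), 0.018), (229.6, -2, np.float64(0.476), 0.018), (225.8, -2, np.float64(0.48), 0.018), (224.6, -6, np.float64(0.48), 0.018), (223.4, -6, np.float64(0.478), 0.018), (223.1, -4, np.float64(0.476), 0.018)]
[-0.0382141   0.02792441 -0.02092416]
```

```bash
sed -e 's/range(-6,31,2)/range(-16,25,2)/' -e 's/(.018,.022,.026)/np.arange(.008,.043,.003)/' -e 's/best\[:8\]/[b for i,b in enumerate(best) if b[1] not in [q[1] for q in best[:i]]][:9]/' edge.py > edge2.py; python3 edge2.py; cp pics/e.png pics/e_now.png; sed -i 's/^s,R=state.*$/s,R=state(); c=cam("scene"); c["image"]=cv2.imread("pics\/fs.png"); s["tool_pos"]=np.array([.3965,-.1485,.0674])/; s/np.arange(.008,.043,.003)/np.arange(.03,.06,.003)/; s/cv2.imwrite("pics\/e.png",c\["image"\]);//;s/^    g=.*//' edge2.py; python3 edge2.py
python3 - <<'E'
import cv2,numpy as np
i=cv2.imread('pics/e_now.png'); h=cv2.cvtColor(i,cv2.COLOR_BGR2HSV)
for y in range(178,226,2): print(y,' '.join('%3d'%h[y,x,2] for x in range(332,374,2)))
E
```

```text
178  93  99 101 104 112 112 117 120 126 124  70  87 160 152 154 155  45  72  73  72  73
180  68  71  77  87  90  96 101 106 105 110  65 130 151 150 153 155  96  85  73  72  72
182 164 149 135 130  97  68  71  76  81  85  81 151 147 150 153 152  75  72  73  73  73
184 161 158 152 154 155 153 156 129 133 133 136 151 148 151 150 140  63  53  53  53  64
186 160 156 153 156 154 155 159 153 157 155 157 147 150 151 152  94  48  45  27  33  28
188 156 150 149 155 157 160 163 157 160 159 164 168 175 121  53  49  49  34  22  24  22
190 149 143 149 154 155 162 161 154 153 166 180 186 126  50  49  49  48  48  43  38  30
192 151 148 153 154 158 163 153 146 167 176 182 186  75  46  41  48  50  50  50  50  49
194 147 149 149 151 159 161 137 147 158 168 175 156  49  49  68  48  45  49  49  49  49
196 145 151 152 158 161 148 130 152 164 172 177 122  28  39  42  47  69  48  48  50  48
198 147 146 149 158 157 131 140 157 171 178 183 118  23  24  23  23  23  31  37  41  49
200 151 144 152 160 155 132 151 166 175 180 184 109  65  58  50  35  24  23  21  23  23
202 154 154 163 160 138 141 144 123 108  82 
[... 545 characters left out ...]
64  65  64  64  66  67  68
216 163 162 167 162 165 160 147 130  96  77  65  64  61  66  66  67  56  65  66  66  66
218 163 168 167 161 167 155 152 147 149 156 154 138 114  67  68  68  53  65  67  67  67
220 164 169 164 163 163 152 152 144 153 157 155 151 129 111  67  65  55  66  66  66  67
222 163 165 160 164 156 152 149 145 154 156 156 151 131  94  68  54  62  66  67  67  66
224 164 166 162 165 154 158 150 145 153 156 156 151 126  76  67  54  63  66  67  66  63  File "edge2.py", line 9
    for z0 innp.arange(.008,.043,.003):
           ^^^^
SyntaxError: invalid syntax
  File "edge2.py", line 4
    e=cv2.GaussianBlur(c["image"],(0,0),.8).astype(np.float32)
IndentationError: unexpected indent
```

Run:
```python
from h import *
from scipy.optimize import least_squares
c=cam("scene"); o=c["world_from_camera"][:3,3]
def pl(uv,y):
    p=unproj(c,uv,0.); d=p-o; return (o+d*((y-o[1])/d[:,1])[:,None])[:,[0,2]]
yaw=np.radians(6); ye=-.1508+.031*np.cos(yaw)
arc=pl([(338,208.5),(339.5,206),(342,203.8),(346,202.3),(351,201.2)],ye); print("arc",(arc*1e3).round(1).tolist())
print("left/bottom",(pl([(337.7,211),(337.7,213),(339,214.5),(346,216.5),(352,217.3),(356,219)],ye)*1e3).round(1).tolist())
f=least_squares(lambda v:np.hypot(*(arc-v).T)-.042,[.43,.022]); print("centre",f.x,f.fun.round(4))
```

```text
arc [[474.3, 31.7], [471.2, 40.3], [465.7, 48.8], [456.4, 56.3], [444.7, 63.3]]
left/bottom [[474.3, 24.0], [473.8, 18.1], [470.1, 14.7], [452.1, 14.7], [437.1, 17.4], [426.8, 15.7]]
centre [0.43314281 0.02229814] [ 0.0002  0.0002 -0.     -0.0008  0.0006]
```

The arc fit puts the flat's centre at (0.433, z = 0.022), so the form is level on the board and its mass is about 19 mm inside the edge. I'll release, rise, and re-pinch at its middle.

Call:
{"name": "servo_tool", "arguments": {
  "plan": "0 0 0 0;0 0 0 0;0 0 0 0;0 0 0 0;0 0 -0.01 0;0 0 -0.022 0;0.01 0 -0.03 0;0.02 0 -0.03 0;0.0335 0 -0.03 0;0.0335 0 -0.022 0;0.0335 0 -0.022 0;0.0335 0 -0.022 0",
  "grip": -0.65
}}

```text
t: 32.05
tool_pos: [0.4316, -0.1468, 0.0419]
orientation: [-3.136, -0.166, 0.003]
force: [-1.0, 0.0, -0.1]
opening: 0.0769
gripper_force: 0.0
```

```bash
python3 -c "
from h import *
togo(.433,-.1473,.042,6)"
```

```text
t 32.05 pos [ 0.4316 -0.1468  0.0419] F [-1.    0.04 -0.13] op 0.0769 gf 0.0 toolx yaw 6.07 q [-0.44 -0.07  2.06 -0.    1.15  1.02]
togo [ 0.0013  0.0006 -0.0001] turn 0.07
```

Call:
{"name": "servo_tool", "arguments": {
  "plan": "0.001 0 0 0;0.001 0 0 0;0.001 0 0 0;0.001 0 0 0;0.001 0 0 0;0.001 0 0 0;0.001 0 0 0;0.001 0 -0.005 0;0.001 0 -0.02 0;0.001 0 -0.04 0;0.001 0 -0.055 0;0.001 0 -0.055 0",
  "grip": 1,
  "grip_force": 20
}}

```text
t: 33.05
tool_pos: [0.4362, -0.1481, 0.1014]
orientation: [3.135, 0.166, 0.008]
force: [0.5, 0.6, -1.0]
opening: 0.0618
gripper_force: 20.0
```

```bash
python3 -c "
from h import *
togo(.502,-.173,.097,99.1)"
```

```text
t 33.05 pos [ 0.4362 -0.1481  0.1014] F [ 0.53  0.65 -1.  ] op 0.0618 gf 20.0 toolx yaw 6.06 q [-0.44 -0.15  2.02  0.    1.27  1.03]
togo [0.0628 0.0317 0.0048] turn -93.04
```

Call:
{"name": "servo_tool", "arguments": {
  "plan": "0.006 0.003 0 -7;0.012 0.006 0 -14;0.018 0.009 0 -21;0.024 0.012 0 -28;0.03 0.015 0 -35;0.036 0.018 0 -42;0.042 0.021 0 -49;0.048 0.024 0 -56;0.054 0.027 0 -63;0.06 0.03 0 -70;0.063 0.032 0 -77;0.063 0.032 0 -84"
}}

```text
t: 34.05
tool_pos: [0.5001, -0.1724, 0.0967]
orientation: [-2.213, -2.229, 0.0]
force: [-0.1, 0.2, -1.8]
opening: 0.0618
gripper_force: 20.0
```

Call:
{"name": "servo_tool", "arguments": {
  "plan": "0 0 0 -5;0 0 0 -9;0 0 0 -9;0 0 0 -9;0 0 0 -9"
}}

```text
t: 34.47
tool_pos: [0.4997, -0.1722, 0.0972]
orientation: [-2.042, -2.387, 0.0]
force: [0.1, -0.1, -0.6]
opening: 0.0622
gripper_force: 20.0
```

```bash
python3 -c "
from h import *
togo(.502,-.173,.044,99.1)"
```

```text
t 34.4667 pos [ 0.4997 -0.1722  0.0972] F [ 0.06 -0.12 -0.63] op 0.0622 gf 20.0 toolx yaw 98.91 q [-0.43  0.05  1.83  0.    1.26 -0.58]
togo [-0.0011  0.0022  0.0532] turn -0.19
```

Call:
{"name": "servo_tool", "arguments": {
  "plan": "-0.001 0.002 0.01 0;-0.001 0.002 0.022 0;-0.001 0.002 0.034 0;-0.001 0.002 0.042 0;-0.001 0.002 0.047 0;-0.001 0.002 0.05 0;-0.001 0.002 0.051 0;-0.001 0.002 0.051 0;-0.001 0.002 0.051 0"
}}

```text
t: 35.22
tool_pos: [0.5024, -0.1732, 0.0472]
orientation: [2.039, 2.389, 0.0]
force: [0.1, 0.2, -1.8]
opening: 0.062
gripper_force: 20.0
```

Call:
{"name": "servo_tool", "arguments": {
  "plan": "0 0 0.001 0;0 0 0.002 0;0 0 0.002 0;0 0 0.002 0"
}}

```text
t: 35.55
tool_pos: [0.5021, -0.1731, 0.0448]
orientation: [2.039, 2.39, 0.0]
force: [-0.4, 0.0, -0.8]
opening: 0.0617
gripper_force: 20.0
```

Call:
{"name": "servo_tool", "arguments": {
  "plan": "0 0 0.001 0;0 0 0.0015 0;0 0 0.0015 0;0 0 0.0015 0"
}}

```text
t: 35.88
tool_pos: [0.502, -0.173, 0.0432]
orientation: [-2.039, -2.39, 0.0]
force: [0.2, -0.1, -0.5]
opening: 0.0622
gripper_force: 20.0
```

Call:
{"name": "servo_tool", "arguments": {
  "plan": "0 0 0.001 0;0 0 0.001 0;0 0 0.001 0"
}}

```text
t: 36.13
tool_pos: [0.5022, -0.1731, 0.0428]
orientation: [2.039, 2.39, 0.0]
force: [-2.9, 1.4, 5.5]
opening: 0.062
gripper_force: 20.0
```

Call:
{"name": "servo_tool", "arguments": {
  "plan": "0 0 0.001 0;0 0 0.001 0;0 0 0.001 0"
}}

```text
t: 36.38
tool_pos: [0.5023, -0.1731, 0.0428]
orientation: [2.039, 2.39, -0.0]
force: [-8.1, 3.2, 15.5]
opening: 0.0616
gripper_force: 20.0
```

Call:
{"name": "servo_tool", "arguments": {
  "plan": "0 0 -0.0015 0;0 0 -0.0015 0"
}}

```text
t: 36.55
tool_pos: [0.5024, -0.1732, 0.043]
orientation: [2.039, 2.389, 0.0]
force: [0.5, 0.6, -0.8]
opening: 0.0619
gripper_force: 20.0
```

Call:
{"name": "servo_tool", "arguments": {
  "plan": "0 0 0 0;0 0 0 0;0 0 0 0;0 0 0 0;0 0 -0.03 0;0 0 -0.06 0;0 0 -0.09 0;0 0 -0.12 0;0.04 0 -0.15 0;0.08 0 -0.15 0;0.12 0 -0.15 0;0.16 0 -0.15 0",
  "grip": -0.7
}}

```text
t: 37.55
tool_pos: [0.4773, -0.0158, 0.1939]
orientation: [2.04, 2.387, 0.002]
force: [0.9, 1.0, 0.3]
opening: 0.0788
gripper_force: 0.0
```

Call:
{"name": "servo_tool", "arguments": {
  "plan": "0.04 0 0 0;0.08 0 0 0;0.12 0 0 0;0.16 0 0 0;0.2 0 0 0;0.2 0 0 0"
}}

```text
t: 38.05
tool_pos: [0.444, 0.1867, 0.1929]
orientation: [-2.031, -2.394, -0.003]
force: [0.5, -0.2, 0.5]
opening: 0.0783
gripper_force: 0.0
```

Run:
```python
from h import *
state()
for n,(x0,x1,y0,y1,st) in dict(top=(316,400,208,256,2),).items():
    c=cam(n); cv2.imwrite(f"pics/end_{n}.png",c["image"]); v=cv2.cvtColor(c["image"],cv2.COLOR_BGR2HSV)[...,2]
    print(n,'     ',' '.join('%3d'%x for x in range(x0,x1,st)))
    for y in range(y0,y1,2): print(n,y,' '.join('%3d'%v[y,x] for x in range(x0,x1,st)))
cv2.imwrite("pics/end_scene.png",cam("scene")["image"])
```

```text
t 38.05 pos [0.444  0.1867 0.1929] F [ 0.5  -0.21  0.53] op 0.0783 gf 0.0 toolx yaw 99.37 q [ 0.29 -0.17  1.86  0.    1.45  0.13]
top       316 318 320 322 324 326 328 330 332 334 336 338 340 342 344 346 348 350 352 354 356 358 360 362 364 366 368 370 372 374 376 378 380 382 384 386 388 390 392 394 396 398
top 208 230 226 224 222 221 218 225 228 226 230 231 235 233 232 228 225 228 231 229 228 229 228 228 231 230 230 232 232 235 231 234 235 235 235 233 230 229 229 233 235 192 198
top 210 232 229 231 232 229 232 232 231 234 237 236 237 236 236 237 237 234 236 236 235 234 233 232 232 231 229 228 229 228 228 227 231 234 235 236 235 238 237 233 231 194 193
top 212 229 227 226 228 224 226 225 223 225 231 236 235 234 235 235 235 230 231 232 228 229 223 222 226 227 231 230 231 231 232 230 232 232 228 227 225 223 223 224 224 162 189
top 214 222 222 226 229 226 228 228 229 231 232 235 235 232 234 237 233 236 232 236 232 233 232 229 229 226 227 224 219 216 220 221 226 226 224 222 224 225 224 226 223 193 190
top 216 222 226 224 222 227 229 231 236 236 236 236 237 234 232 236 236 233 231 229 226 
[... 2731 characters left out ...]
 248 152 186 199 214 223 230 235 236 237 235 235 227 216 199 177 171 225 220 217 213 213 210 104  95 107 118 122 122 161 159 154 217 210 204 200 197 199 200 207 206 208 209
top 250 149 175 198 218 228 234 236 238 237 238 230 225 221 201 169 171 220 218 215 211 210 209 213 211 208 215 208 204 202 199 200 203 205 208 210 206 208 207 207 206 203 208
top 252 145 174 200 214 222 228 234 235 224 220 177  93  88  95 129 201 219 220 218 204 198 194 193 198 199 201 205 202 206 209 211 203 206 208 208 210 210 211 211 208 206 205
top 254 134 172 193 195 206 144  89  88  92 102 100 145 145 207 210 202 208 209 204 201 202 208 201 204 202 202 207 208 205 205 208 213 212 211 205 205 205 207 205 204 203 196
```

```bash
cat > rel.py <<'E'
from h import *
from scipy.optimize import minimize
C=[]
for n in("top","scene"):
    c=cam(n); e=cv2.GaussianBlur(c["image"],(0,0),.9).astype(np.float32)
    g=np.sqrt(sum(cv2.Sobel(e[...,k],cv2.CV_32F,*d)**2 for k in range(3) for d in((1,0),(0,1)))); C.append((c,np.minimum(g,350)))
def dens(P): return np.vstack([np.linspace(a,b,5,endpoint=False) for a,b in zip(P[:-1],P[1:])])
def cost(v):
    P=pose([v[0],v[1],.022],v[2],0); s=0
    for i,(c,g) in enumerate(C):
        cur=[dens(proj(c,P[:25])),dens(proj(c,P[25:])) if i==0 else None]
        H=cv2.convexHull(proj(c,P).astype(np.float32)).reshape(-1,2); cur.append(dens(np.r_[H,H[:1]]))
        for q in cur:
            if q is not None: s-=cv2.remap(g,q[:,0].astype(np.float32).reshape(1,-1),q[:,1].astype(np.float32).reshape(1,-1),cv2.INTER_LINEAR).mean()
    return s
R=[]
for init in((.5202,-.2875,.16),(.502,-.173,.16)):
    best=min((minimize(cost,np.array(init)+[a,b,d],method="Nelder-Mead",options=dict(initial_simplex=np.array(init)+[a,b,d]+np.array([[0,0,0],[.003,0,0],[0,.003,0],[0,0,.05]]),xatol=1e-5,fatol=.01)) for a in(-.003,.003) for b in(-.003,.003) for d in(-.06,.06)),key=lambda r:r.fun)
    R.append(best.x); print(best.x[:2].round(4),np.degrees(best.x[2]).round(2),round(best.fun,1))
d=R[1][:2]-R[0][:2]; a=R[0][2]; print("twin frame: along",(d@[np.cos(a),np.sin(a)]).round(4),"across",(d@[-np.sin(a),np.cos(a)]).round(4),"dyaw",np.degrees(R[1][2]-a).round(2))
E
python3 rel.py
```

```text
[ 0.5216 -0.2855] 5.03 -1035.0
[ 0.5026 -0.1688] 11.2 -730.5
twin frame: along -0.0087 across 0.1179 dyaw 6.16
```

```bash
cat > ecc.py <<'E'
from h import *
def run(n,c,pt,pf,r):
    im=cv2.cvtColor(c["image"],cv2.COLOR_BGR2GRAY).astype(np.float32)
    gm=lambda a:cv2.resize(a,None,fx=4,fy=4,interpolation=cv2.INTER_CUBIC)
    T=gm(im[pt[1]-r[1]:pt[1]+r[1],pt[0]-r[0]:pt[0]+r[0]]); F=gm(im[pf[1]-r[1]-8:pf[1]+r[1]+8,pf[0]-r[0]-8:pf[0]+r[0]+8])
    W=np.float32([[1,0,32],[0,1,32]])
    cc,W=cv2.findTransformECC(T,F,W,cv2.MOTION_EUCLIDEAN,(3,500,1e-7),None,9)
    s=W@np.array([T.shape[1]/2-.5,T.shape[0]/2-.5,1])   # where twin patch centre maps
    s=(s+.5)/4-.5+[pf[0]-r[0]-8,pf[1]-r[1]-8]; print(n,"cc",round(cc,3),"image rot deg",np.degrees(np.arctan2(W[1,0],W[0,0])).round(2))
    u=unproj(c,[(pt[0]-.5,pt[1]-.5),s],.05)[:,:2]; return u[1]-u[0]
a=np.radians(9.1)
for n,pt,pf,r in(("top",(372,234),(328,242),(20,18)),):
    d=run(n,cam(n),pt,pf,r)
    for a in np.radians([8,9,10]): print("d",d.round(4),"axis",np.degrees(a).round(),"along",(d@[np.cos(a),np.sin(a)]).round(4),"across",(d@[-np.sin(a),np.cos(a)]).round(4))
c=cam("scene"); p=proj(c,[[.5202,-.2875,.05],[.502,-.173,.05]]).round().astype(int); print(p)
d=run("scene",c,p[0],p[1],(18,18)); print(d.round(4))
# edge angles: fit lines to end/side edges in top via subpixel gradient along normals
t=cam("top"); g=cv2.GaussianBlur(cv2.cvtColor(t["image"],cv2.COLOR_BGR2GRAY).astype(np.float32),(0,0),.7)
def line(p,q,hor,z):
    pts=[]
    for u in np.linspace(.15,.85,15):
        m=np.array(p)*(1-u)+np.array(q)*u; k=np.arange(-3,3.01,.1); nrm=np.array([0,1.]) if hor else np.array([1.,0])
        S=m+k[:,None]*nrm; v=cv2.remap(g,S[:,0].astype(np.float32).reshape(1,-1),S[:,1].astype(np.float32).reshape(1,-1),cv2.INTER_CUBIC).ravel()
        pts.append(m+k[np.argmin(np.gradient(v))]*nrm)
    w=unproj(t,pts,z)[:,:2]; vx,vy,x0,y0=cv2.fitLine(w.astype(np.float32),cv2.DIST_HUBER,0,.002,.01).ravel(); return np.degrees(np.arctan2(vy,vx)).round(2),np.array([x0,y0]).round(4)
print("front rim twin",line((361,247.5),(387,243),True,.05)," form",line((319,256),(343,251.5),True,.05))
E
python3 ecc.py
```

```text
top cc 0.933 image rot deg -1.2
d [-0.02    0.1139] axis 8.0 along -0.004 across 0.1156
d [-0.02    0.1139] axis 9.0 along -0.002 across 0.1156
d [-0.02    0.1139] axis 10.0 along 0.0 across 0.1156
[[343 165]
 [335 188]]Traceback (most recent call last):
  File "ecc.py", line 16, in <module>
    d=run("scene",c,p[0],p[1],(18,18)); print(d.round(4))
  File "ecc.py", line 7, in run
    cc,W=cv2.findTransformECC(T,F,W,cv2.MOTION_EUCLIDEAN,(3,500,1e-7),None,9)
         ~~~~~~~~~~~~~~~~~~~~^^^^^^^^^^^^^^^^^^^^^^^^^^^^^^^^^^^^^^^^^^^^^^^^
cv2.error: OpenCV(4.12.0) /io/opencv/modules/video/src/ecc.cpp:589: error: (-7:Iterations do not converge) The algorithm stopped before its convergence. The correlation is going to be minimized. Images may be uncorrelated or non-overlapped in function 'findTransformECC'
```

The relative fit gives a gap of about 3.2 cm, ends level to about 2 mm and parallel within about 1°. I'll check that nothing else moved, then hand in.

Run:
```python
import cv2,numpy as np
a,b=[cv2.imread(f"pics/{n}.png",0).astype(np.float32) for n in("top0","end_top")]
for n,(x0,y0,x1,y1) in dict(twin=(350,214,396,256),lemon=(230,252,264,290),mugA=(180,130,218,172),mugB=(240,118,276,170)).items():
    s,r=cv2.phaseCorrelate(a[y0:y1,x0:x1],b[y0:y1,x0:x1]); print(n,np.round(s,2),round(r,2),np.abs(a-b)[y0:y1,x0:x1].mean().round(1))
from plant import robot
print(robot.close_job())
```

```text
twin [-0.03  0.5 ] 0.98 8.3
lemon [-0.14  0.06] 0.79 12.8
mugA [0.04 0.51] 0.98 5.9
mugB [-0.01  0.  ] 1.01 6.3
the job is handed in; nothing more can be done
None
```

The form was turned over and set flat side down on the board beside the twin, and the job is handed in at about 38 s with no verdict returned: the gap measures about 3.2 cm, with ends level to about 2 mm and parallel within about 1°, and before/after top pictures show no clear movement of the twin, lemon or mugs (under about 1.5 mm).

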